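# Make up the kit tray: catch sawn blanks from the chute, seat the pan, rack the collets

## Task

Make up the kit for the next lathe job. Hold the red pan by its handle under the lip of the blank chute and push its far rim up against the yellow lifting bar so that the gate opens and all the waiting blanks slide into the pan, then lower it so that the gate drops shut, and seat the pan with all the blanks in it flat and square in the big recess of the blue kit tray. Also stand every short collet that is loose on the bench shank down and fully home in a bore of its own in the tray, in any order, and leave the other tools lying where they are.

Things in the scene. Friction and masses are not known exactly. Their poses are not given: they have to be found in the camera images.
- chute: blue two-lane trough, 70 mm wide outside, on a dark stand bolted to the bench, sloping down 28 deg towards the robot; slippery floor. Origin on the bench straight under the middle of the lip, the floor edge off which the blanks slide, 170 mm up (floor 3 mm thick); +x (level) points up-slope. Stand and its 150 mm wide feet at x = 70 mm or more; only the lifting bar is under the trough before that
- gate (a joint): height in m by which the yellow drop gate across the trough is raised: 0 shut, at most 0.036. It slides straight up and falls shut by its own weight (about 1 N). The blanks can slide out under it above about 0.026
- lift_bar: yellow lifting bar, fixed to the gate by straps beside the trough: flat, 94 mm wide across the trough, 26 mm deep along it, 6 mm thick, hanging level below the trough. Origin as the chute's, raised by the gate's travel: the bar's middle is at x = 25 mm (behind the lip), its underside at z = 124 mm. The pan's far rim pushes it up
- pan: red open sheet-steel catch pan, outside 130 mm (x) by 110 mm (y), 50 mm high, walls and floor 3 mm, 0.24 kg; origin at the middle of its underside, z up, black handle towards -x. Its far rim is the top of the wall at +x, across from the handle
- pan_handle (a point): place to grip the pan: on its straight black handle, 14 x 14 mm, running along pan x from 65 to 165 mm from the pan's middle; this point lies at pan x = -115 mm, 41 mm above the underside. The pan may droop two or three degrees in the grip when it is pressed up or loaded
- tray: blue plastic kit tray fixed to the bench, 176 mm (x) by 310 mm (y), 30 mm high; origin at the middle of its underside. Recess on its +y side; six bores on its -y side, 40 mm across, 16 mm deep, 2 mm chamfer, floors 14 mm above the bench, centred at tray x = -55, 0 and 55 mm in two columns, y = -45 and y = -120 mm
- recess (a point): middle of the recess's floor, 14 mm above the bench; recess 136 mm (tray x) by 116 mm (tray y), 16 mm deep with a 2 mm chamfer; axes as the tray's. The pan fits with its x along tray x; its handle then reaches over the tray's edge
- collet0: short steel collet standing upright on the bench, may be absent: shank 36 mm across and 20 mm long below, flange 42 mm across and 10 mm high on top, 30 mm high in all, 0.19 kg; origin at the middle of its foot, z up to the flange. All collets are alike; home in a bore, the flange stands 4 mm clear of the tray's top
- collet1: another collet, as collet0; may be absent
- collet2: another collet, as collet0; may be absent
- collet3: another collet, as collet0; may be absent
- collet4: another collet, as collet0; may be absent
- collet5: another collet, as collet0; may be absent
- blank0: sawn aluminium blank, 24 x 24 x 36 mm (36 along its x), 56 g, waiting on the chute behind the gate in two lanes; origin at its middle
- blank1: another blank, as blank0
- blank2: another blank, as blank0
- blank3: another blank, as blank0
- blank4: another blank, as blank0; may be absent
- blank5: another blank, as blank0; may be absent
- jaw0: soft jaw block, 60 x 32 x 38 mm with a 12 mm high rib on top, dark steel; not part of the job
- jaw1: second soft jaw block, as jaw0; not part of the job
- spanner: steel spanner about 190 mm long lying flat; not part of the job
- brush: bench brush about 200 mm long lying flat; not part of the job
There are look-alikes about, which are no part of the job. What is shaped like the collet2 but brown is not meant.

How it is judged:
On the way, in this order (a step that is already met when the one before it is completed fails the run):
1. the gate is raised by the pan pressing on the lifting bar while the gripper holds the pan (value of joint gate above 0.012 m and contact force between pan and lift_bar above 0.1 N and contact force between the fingers and pan above 1 N), for 0.02 s.
2. every blank is in the pan (x of blank0 in the frame of pan between -0.065 and 0.065 m and y of blank0 in the frame of pan between -0.055 and 0.055 m and z of blank0 in the frame of pan between 0 and 0.055 m and x of blank1 in the frame of pan between -0.065 and 0.065 m and y of blank1 in the frame of pan between -0.055 and 0.055 m and z of blank1 in the frame of pan between 0 and 0.055 m and x of blank2 in the frame of pan between -0.065 and 0.065 m and y of blank2 in the frame of pan between -0.055 and 0.055 m and z of blank2 in the frame of pan between 0 and 0.055 m and x of blank3 in the frame of pan between -0.065 and 0.065 m and y of blank3 in the frame of pan between -0.055 and 0.055 m and z of blank3 in the frame of pan between 0 and 0.055 m and x of blank4 in the frame of pan between -0.065 and 0.065 m and y of blank4 in the frame of pan between -0.055 and 0.055 m and z of blank4 in the frame of pan between 0 and 0.055 m and x of blank5 in the frame of pan between -0.065 and 0.065 m and y of blank5 in the frame of pan between -0.055 and 0.055 m and z of blank5 in the frame of pan between 0 and 0.055 m), for 0.2 s.
At the end, for the whole second after the job is handed in: Pan at rest in the recess (7 mm, on its floor within 4 mm, square within 0.07 rad, level within 0.04 rad) with every blank in it; every collet in a bore (5 mm in x and y, on its floor within 4 mm, upright within 0.15 rad); gate shut (under 6 mm) (all of step 2 and horizontal distance between pan and recess below 0.007 m and z of pan in the frame of recess below 0.004 m and angle between the x axis of pan and the x axis of recess, either way round below 0.07 rad and angle between pan's own z axis and vertical below 0.04 rad and (x of collet0 in the frame of tray between -0.06 and -0.05 m or x of collet0 in the frame of tray between -0.005 and 0.005 m or x of collet0 in the frame of tray between 0.05 and 0.06 m) and (y of collet0 in the frame of tray between -0.05 and -0.04 m or y of collet0 in the frame of tray between -0.125 and -0.115 m) and z of each of collet0, collet1, collet2, collet3, collet4, collet5 in the frame of tray below 0.018 m and angle between each of collet0, collet1, collet2, collet3, collet4, collet5's own z axis and vertical below 0.15 rad and (x of collet1 in the frame of tray between -0.06 and -0.05 m or x of collet1 in the frame of tray between -0.005 and 0.005 m or x of collet1 in the frame of tray between 0.05 and 0.06 m) and (y of collet1 in the frame of tray between -0.05 and -0.04 m or y of collet1 in the frame of tray between -0.125 and -0.115 m) and (x of collet2 in the frame of tray between -0.06 and -0.05 m or x of collet2 in the frame of tray between -0.005 and 0.005 m or x of collet2 in the frame of tray between 0.05 and 0.06 m) and (y of collet2 in the frame of tray between -0.05 and -0.04 m or y of collet2 in the frame of tray between -0.125 and -0.115 m) and (x of collet3 in the frame of tray between -0.06 and -0.05 m or x of collet3 in the frame of tray between -0.005 and 0.005 m or x of collet3 in the frame of tray between 0.05 and 0.06 m) and (y of collet3 in the frame of tray between -0.05 and -0.04 m or y of collet3 in the frame of tray between -0.125 and -0.115 m) and (x of collet4 in the frame of tray between -0.06 and -0.05 m or x of collet4 in the frame of tray between -0.005 and 0.005 m or x of collet4 in the frame of tray between 0.05 and 0.06 m) and (y of collet4 in the frame of tray between -0.05 and -0.04 m or y of collet4 in the frame of tray between -0.125 and -0.115 m) and (x of collet5 in the frame of tray between -0.06 and -0.05 m or x of collet5 in the frame of tray between -0.005 and 0.005 m or x of collet5 in the frame of tray between 0.05 and 0.06 m) and (y of collet5 in the frame of tray between -0.05 and -0.04 m or y of collet5 in the frame of tray between -0.125 and -0.115 m) and value of joint gate below 0.006 m and linear speed of pan below 0.02 m/s); the robot touches nothing.
It fails at once if another tool on the bench is shifted by more than 30 mm (distance of any of jaw0, jaw1, spanner, brush from where it was at the start of the episode above 0.03 m).
Of collet0, collet1, collet2, collet3, collet4, collet5 only 4 to 6 are there at a start; the rules pass over those that are not, and their reading is None.
Of blank4, blank5 only 1 to 2 are there at a start; the rules pass over those that are not, and their reading is None.
At some moment in a run one of collet0, collet1, collet2, collet3, collet4, collet5 may be knocked a few centimetres aside while the robot is not near it.
It also fails if it takes over 210 s, if anything falls off the work surface, if the arm or the gripper's body presses on something with over 40 N, if the wrist force passes 120 N, or if a joint passes its speed limit or range.

## Robot

A 7-joint arm with a two-finger parallel gripper is mounted at the origin on the work surface. World frame = base frame: x ahead of the robot, y to its left, z up, the work surface at z = 0. Lengths are in m, angles in rad, forces in N, time in s.
With the tool pointing down it reaches from about 0.425 to 0.975 m from the base axis. Payload 16.7 kg.
Tool frame: the origin (TCP) lies midway between the tips of the shut fingers; the grasp point (between the pads) lies robot.grip_point_offset behind it (robot.grip_point_offset is the distance from the TCP to the grasp point, in m); z points along the fingers, y is the line along which they close (so a half turn about z gives the same grasp; the last joint's range is limited). The gripper opens to 85 mm and grips with 20 to 120 N. Pads are 22 mm wide; open, the fingers measure 114 mm over their backs; the gripper's body (76 mm by 85 mm) begins 54 mm behind the grasp point. The pads swing forward as they close: fully open they stand 13 mm farther back than shut.
Start: joints at [-1.446, 0.426, 0.074, 1.606, -0.034, 1.111, -0.067], TCP at [0.183, 0.65, 0.231] pointing down, gripper open.
Joint ranges: [-2.85, 2.85], [-0.5, 2.14], [-1.23, 1.37], [0.21, 2.46], [-1.02, 4.16], [0.16, 2.05], [-2.73, 2.73]. Speed limits (rad/s): [1.89, 1.89, 2.39, 2.39, 3.01, 3.01, 3.01].

## Interface

Orientations are given as a unit quaternion [x, y, z, w].
In Python, from station import robot, camera, models gives the robot as it stands.
- The arm moves only by the tool play_rows, never from a script. Its argument "commands" is a list that holds one entry, the list of rows, each a list of 4 numbers: the shift along the tool's x, y, z in units of 2 cm (1.0 is 2 cm), then the turn about the tool's z in units of 90 degrees (1.0 is 90 degrees). In form: [[[tx, ty, tz, roll], ...]]. A call has 1 to 10 rows; each row shifts and turns the commanded pose from where the row before left it, along the tool's axes as they then stand; what a row does not reach is not made up. A row lasts 1/12 s, in which the tool goes at most 41.7 mm and 7.16 degrees, less where a joint would pass 70% of its speed; a pose out of reach is approached as far as the arm can. A call with a number of a shift or a turn outside -1 to 1 is refused whole. A call with a gripper value outside its range is refused whole. "hand" is the opening, from -1 (shut) to 1 (fully open), set as the call begins (left out, the last holds). The fingers move at their own pace and stop on an object; "grip_force" is the grip in N (left out, the last holds). Time passes only in rows, so rows that do not move let the fingers close. It gives the time, the measured TCP pose, the force, the opening and the grip force at its end, in the units of the state.
- robot.get_state(): the state, without advancing time (a new reading comes with each control period).
- camera(name): name is "side" or "top"; returns a dict with "pixels" (384x512x3 uint8, blue, green, red), "K" (3x3 intrinsics, pixels), "R" (3x3) and "t" (3): a world point X has camera coordinates R X + t. Camera axes: x right, y down, z forward; pixel columns grow to the right and rows downward; lengths in m; the calibration is good to about 2 mm. A picture is of the moment at which its call begins. There is no depth.
- robot.hand_in(): hands the job in; it is judged then, once.
Trained networks look in the newest picture that a camera, given by its name, has taken for a name from the list of things; names that differ only in an ending like _2 or _b are one class to them, and where a whole thing is asked for, a point or a joint stands for the part that bears it (a point fixed in the world has none). Each returns a list of dicts, best first, with "score" (0 to 1); they miss things now and then, are a little off and sometimes report something else, mostly with a low value. They report only what shows in the picture. A call takes as long as a camera call. They do not tell look-alikes from the thing itself.
- models.recognise(camera, name): "location" ([column, row] in pixels, amid what is visible of it).
- models.cut_out(camera, name): "region" (384x512 bool, what is visible of it) and "location" ([column, row] in pixels, amid what is visible of it).
- models.pinpoint(camera, name): "location" ([column, row] in pixels: a listed point, or the origin of a listed thing).
The state is a dict: "clock": time; "joints": joint angles; "qd": joint speeds; "joint_torque": joint torques, N m; "position": TCP position; "orientation": TCP orientation; "ft_force": force on the tool from outside, world axes, zero at the start; "moment": the same for the moment, N m; "opening": finger opening in m; "finger_force": force on a finger pad.
Only numpy, scipy, OpenCV 4.12 (cv2) and the standard library are available. Lean on these libraries where they do the work, as an engineer would, in place of code of your own. Each camera call takes 0.05 s, during which the arm holds its last target. There are 200 camera calls.

## Working session

There is one attempt and no reset: what is moved stays moved. The work goes in short steps, Python scripts to look and compute and a tool call to move; the robot and the scene stay as the last step left them, time stands still between calls to the robot, and variables do not carry over. Pictures are saved under pics/ and viewed, at most 14 in all, crops included, and the job is handed in when it is done.

Besides the shell and the picture viewer there is one more tool, called as name(argument=value, ...), one argument or row to a line, values as JSON. play_rows: Moves the arm, as the interface text tells. Shifts and turns lie within -1 to 1; 1 stands for 2 cm of shift or 90 degrees of turn. Its arguments: {"type":"object","properties":{"commands":{"type":"array","items":{"type":"array","items":{"type":"array","items":{"type":"number"}}}},"hand":{"type":"number"},"grip_force":{"type":"number"}},"required":["commands"]}

```bash
mkdir -p pics; ls; cat > h.py <<'E'
import numpy as np, cv2
from station import robot, camera, models
from scipy.spatial.transform import Rotation as Ro
def shot(n,f=None):
    c=camera(n)
    if f: cv2.imwrite('pics/'+f,c['pixels'])
    return c
def world(c,px,z):
    R=np.array(c['R']);t=np.array(c['t'])
    d=R.T@np.linalg.inv(c['K'])@[px[0],px[1],1.]; o=-R.T@t
    return o+d*(z-o[2])/d[2]
def proj(c,X):
    p=np.array(c['K'])@(np.array(c['R'])@np.array(X)+np.array(c['t'])); return p[:2]/p[2]
E
python3 - <<'E'
from h import *
s=robot.get_state(); print({k:np.round(v,3).tolist() for k,v in s.items()}, robot.grip_point_offset)
print(Ro.from_quat(s['orientation']).as_matrix().round(3))
for n in('top','side'):
    c=shot(n,n+'0.png'); print(n,(-np.array(c['R']).T@c['t']).round(3),np.array(c['R']).round(2).tolist(),np.array(c['K']).round(0).tolist())
    for m,z in(('chute',0),('lift_bar',.127),('pan',0),('pan_handle',.041),('tray',0),('recess',.014),('collet0',0),('blank0',.2),('jaw0',0),('spanner',0),('brush',0)):
        for d in models.pinpoint(n,m): print(m,round(d['score'],2),np.round(d['location'],1),world(c,d['location'],z).round(3))
E
```

```text
pics
{'clock': 0.0, 'joints': [-1.445, 0.427, 0.074, 1.607, -0.034, 1.111, -0.067], 'qd': [0.001, -0.001, 0.001, 0.001, -0.0, -0.002, -0.001], 'joint_torque': [-0.0, -94.984, 3.76, -46.351, 0.019, 0.01, -0.0], 'position': [0.183, 0.649, 0.231], 'orientation': [0.137, 0.991, -0.001, -0.0], 'ft_force': [-0.247, -0.041, 0.246], 'moment': [0.046, 0.014, 0.01], 'finger_force': 0.0, 'opening': 0.086} 0.0187
[[-0.962  0.271 -0.   ]
 [ 0.271  0.962 -0.001]
 [-0.    -0.001 -1.   ]]
top [0.473 0.075 1.249] [[-0.02, -1.0, -0.01], [-1.0, 0.02, -0.08], [0.08, 0.0, -1.0]] [[413.0, 0.0, 251.0], [0.0, 413.0, 188.0], [0.0, 0.0, 1.0]]
chute 0.95 [167.6 191.3] [0.565 0.333 0.   ]
chute 0.18 [206.1 210.2] [0.505 0.217 0.   ]
pan 0.82 [255.6 178.3] [0.6   0.065 0.   ]
pan_handle 0.38 [255.4 178.6] [0.595 0.066 0.041]
tray 0.69 [359.1 206.3] [ 0.509 -0.246  0.   ]
recess 0.73 [331.7 199. ] [ 0.532 -0.161  0.014]
collet0 0.73 [170.7 246.2] [0.399 0.324 0.   ]
collet0 0.73 [206.7 212.4] [0.499 0.215 0.   ]
collet0 0.72 [214.2 185.1] [0.581 0.191 0.   ]
collet0 0.65 [241.3 244.7] [0.4   0.112 0.   ]
collet0 
[... 1020 characters left out ...]
.   ]
recess 0.71 [307.7 174.4] [ 0.523 -0.179  0.014]
collet0 0.83 [295. 298.] [0.401 0.238 0.   ]
collet0 0.65 [262.5 272. ] [0.508 0.207 0.   ]
collet0 0.6 [311.4 261.7] [0.4   0.119 0.   ]
collet0 0.59 [242.2 261.6] [0.572 0.202 0.   ]
collet0 0.5 [286.9 327.6] [0.391 0.318 0.   ]
blank0 0.69 [175.1 252. ] [0.654 0.347 0.2  ]
blank0 0.6 [190.2 258.7] [0.615 0.347 0.2  ]
blank0 0.58 [176.8 264.6] [0.633 0.371 0.2  ]
blank0 0.52 [192.1 266.5] [0.602 0.361 0.2  ]
blank0 0.49 [156.9 263.2] [0.673 0.387 0.2  ]
jaw0 0.84 [241.  372.4] [0.444 0.456 0.   ]
jaw0 0.74 [209.8 216.9] [0.732 0.107 0.   ]
spanner 0.52 [230.1 182.7] [ 0.744 -0.046  0.   ]
brush 0.85 [268.5 146.9] [ 0.703 -0.262 -0.   ]
```

```bash
python3 -c "
import cv2
for n in('top','side'):
    a=cv2.imread(f'pics/{n}0.png'); cv2.imwrite(f'pics/{n}0b.png',cv2.resize(a,(800,600),interpolation=cv2.INTER_CUBIC))"
```

```text
(no output)
```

View pics/top0b.png

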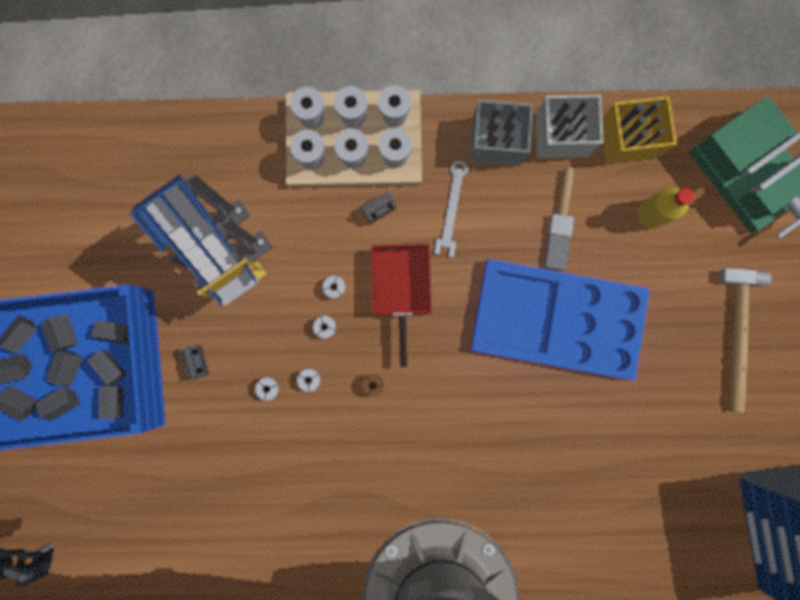

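View pics/side0b.png

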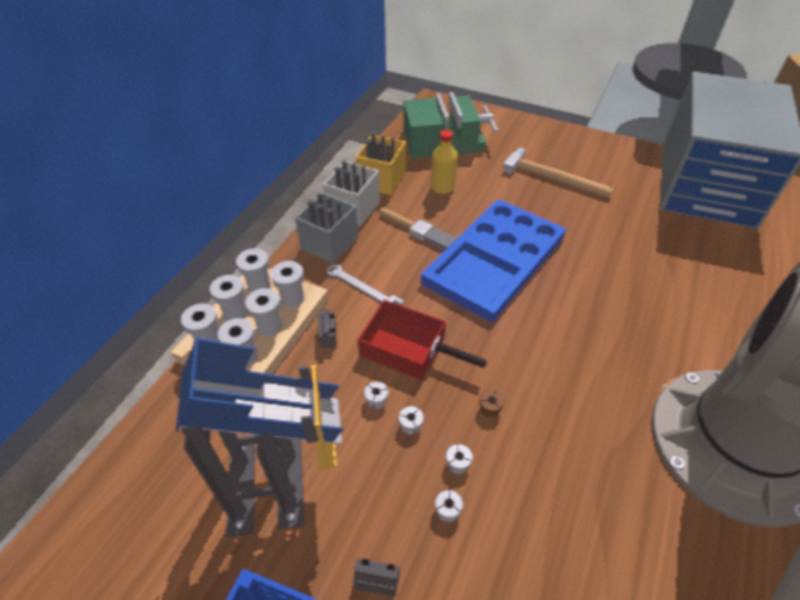

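The top view shows four white collets at 800×600 px (333,287), (324,327), (308,380) and (266,389), and a brown look-alike at (372,385). The pan is at (400,280), the tray at (560,320), and the chute lip is near (235,297). Next I'll fit poses to silhouettes in both cameras.

```bash
cat > fit.py <<'E'
from h import *
from scipy.optimize import minimize
S=4
def box(x0,x1,y0,y1,z0,z1): return np.array([[x,y,z] for x in(x0,x1) for y in(y0,y1) for z in(z0,z1)],float)
def cyl(r,z0,z1): a=np.linspace(0,2*np.pi,24,endpoint=False); return np.array([[r*np.cos(t),r*np.sin(t),z] for t in a for z in(z0,z1)])
TRAY=[box(-.088,.088,-.155,.155,0,.03)]
PAN=[box(-.065,.065,-.055,.055,0,.05),box(-.165,-.065,-.007,.007,.034,.048)]
COL=[cyl(.018,0,.02),cyl(.021,.02,.03)]
def render(c,parts,p):
    im=np.zeros((384*S,512*S),np.uint8); q=Ro.from_euler('z',p[2]).as_matrix()
    for P in parts:
        X=P@q.T+[p[0],p[1],p[3] if len(p)>3 else 0]
        u=(X@np.array(c['R']).T+c['t'])@np.array(c['K']).T; u=(u[:,:2]/u[:,2:]+.5)*S
        h=cv2.convexHull(np.round(u*16).astype(np.int32)); cv2.fillConvexPoly(im,h,255,shift=4)
    return cv2.resize(im,(512,384),interpolation=cv2.INTER_AREA)/255.
def fit(views,parts,p0,yaw=True):
    "views: list of (cam,mask float)"
    ms=[(c,cv2.GaussianBlur(m.astype(np.float32),(0,0),1)) for c,m in views]
    k=3 if yaw else 2; p0=np.array(p0,float)
    def f(v):
        p=p0.copy(); p[:k]=v
        return sum(((cv2.GaussianBlur(render(c,parts,p),(0,0),1)-m)**2).sum() for c,m in ms)
    sx=np.vstack([p0[:k]]+[p0[:k]+d for d in np.diag([.01,.01,.08][:k])])
    r=minimize(f,p0[:k],method='Nelder-Mead',options=dict(initial_simplex=sx,xatol=1e-4,fatol=1e-3,maxiter=200))
    return r.x,r.fun
def cmask(c,kind):
    h=cv2.cvtColor(c['pixels'],cv2.COLOR_BGR2HSV).astype(int); H,Sa,V=h[...,0],h[...,1],h[...,2]
    if kind=='blue': return (H>95)&(H<130)&(Sa>110)&(V>40)
    if kind=='red': return ((H<5)|(H>172))&(Sa>150)&(V>25)
E
cat > a.py <<'E'
from fit import *
C={n:shot(n) for n in('top','side')}
def region(n,name,i=0): return models.cut_out(n,name)[i]
for name,parts,p0 in(('tray',TRAY,[.51,-.25,-.1]),('pan',PAN,[.6,.066,0])):
    V=[]
    for n in C:
        r=models.cut_out(n,name); 
        best=max(r,key=lambda d:(d['region']&(render(C[n],parts,p0)>.5)).sum()/d['region'].sum()) if r else None
        print(name,n,[(round(d['score'],2),int(d['region'].sum())) for d in r], render(C[n],parts,p0).sum())
        V.append((C[n],best['region']))
    for s in(V,V[:1],V[1:]): x,f=fit(s,parts,p0); print(name,x.round(4),round(f,1))
cs=[(.40,.321),(.406,.239),(.503,.212),(.577,.196)]
R={n:models.cut_out(n,'collet0') for n in C}
for p in cs:
    V=[]
    for n in C:
        u=proj(C[n],[*p,.015]); d=min(R[n],key=lambda d:np.hypot(*(np.array(d['location'])-u)))
        if np.hypot(*(np.array(d['location'])-u))<10: V.append((C[n],d['region']))
    print(p,len(V),[(fit(s,COL,[*p,0],False)[0].round(4),round(fit(s,COL,[*p,0],False)[1],1)) for s in [V]+[[v] for v in V]])
E
python3 a.py
```

```text
tray top [(0.46, 202), (0.2, 1879)] 6407.137254901961
tray side [(0.72, 3859)] 3817.592156862745
tray [ 0.5166 -0.2413 -0.1921] 6386.2
tray [ 1.4023 -0.734   2.0408] 172.9
tray [ 0.5164 -0.2405 -0.2015] 6.3
pan top [(0.83, 1847)] 1892.607843137255
pan side [(0.89, 2022)] 2136.8941176470585
pan [0.5969 0.0628 0.0057] 80.8
pan [0.5976 0.0648 0.0042] 7.7
pan [0.5976 0.0598 0.01  ] 18.4
(0.4, 0.321) 2 [(array([0.3949, 0.3181]), np.float64(20.2)), (array([0.396 , 0.3218]), np.float64(5.8)), (array([0.3945, 0.3165]), np.float64(2.4))]
(0.406, 0.239) 2 [(array([0.4096, 0.2413]), np.float64(36.4)), (array([0.4101, 0.2434]), np.float64(0.6)), (array([0.4096, 0.2378]), np.float64(27.0))]
(0.503, 0.212) 2 [(array([0.5093, 0.2086]), np.float64(12.3)), (array([0.5105, 0.2114]), np.float64(3.5)), (array([0.5095, 0.2066]), np.float64(1.0))]
(0.577, 0.196) 2 [(array([0.585 , 0.1903]), np.float64(40.2)), (array([0.5862, 0.194 ]), np.float64(0.9)), (array([0.5852, 0.1849]), np.float64(19.5))]
```

```bash
cat > b.py <<'E'
from fit import *
C={n:shot(n) for n in('top','side')}
V=[]
for n in C:
    near=cv2.dilate((render(C[n],TRAY,[.516,-.241,-.2])>.5).astype(np.uint8),np.ones((15,15)))>0
    m=(cmask(C[n],'blue')&near).astype(np.uint8); m=cv2.morphologyEx(m,cv2.MORPH_OPEN,np.ones((3,3)))
    pts=cv2.findNonZero(m); h=cv2.convexHull(pts); f=np.zeros_like(m); cv2.fillConvexPoly(f,h,1); print(n,m.sum(),f.sum(),render(C[n],TRAY,[.516,-.241,-.2]).sum()); V.append((C[n],f))
for s in(V,V[:1],V[1:]): x,f=fit(s,TRAY,[.516,-.241,-.2]); print('tray',x.round(4),round(f,1))
# chute from pinpoint blanks
for n in C:
  for nm,z in(('chute',0),('lift_bar',0)):
    print(n,nm,[(round(d['score'],2),world(C[n],d['location'],z)[:2].round(4)) for d in models.pinpoint(n,nm)])
  print(n,[(round(d['score'],2),np.round(d['location'],1)) for d in models.pinpoint(n,'blank0')])
  r=models.cut_out(n,'chute'); print([(round(d['score'],2),int(d['region'].sum())) for d in r])
  u=proj(C[n],[.6,.35,.18]).astype(int); a=C[n]['pixels'][u[1]-60:u[1]+60,u[0]-70:u[0]+70]
  print(u-[70,60]); cv2.imwrite(f'pics/ch_{n}.png',cv2.resize(a,None,fx=5,fy=5,interpolation=cv2.INTER_CUBIC))
E
python3 b.py
```

```text
top 6278 6449 6404.007843137256
side 3740 3819 3902.5803921568627
tray [ 0.5157 -0.2378 -0.2036] 66.6
tray [ 0.5153 -0.2364 -0.2009] 11.4
tray [ 0.5162 -0.2432 -0.1963] 10.2
top chute [(0.8, array([0.5793, 0.332 ]))]
top lift_bar []
top [(0.6, array([136.3, 175.3])), (0.59, array([127.2, 163.3])), (0.58, array([116.4, 152.7])), (0.51, array([134.6, 155.9])), (0.44, array([144.2, 165.8]))]
[(0.81, 3333)]
[ 76 113]
side chute [(0.78, array([0.5696, 0.3317]))]
side lift_bar [(0.85, array([0.5672, 0.3371]))]
side [(0.69, array([175.9, 266.5])), (0.66, array([192. , 269.1])), (0.62, array([155.2, 266.1])), (0.52, array([176. , 249.9])), (0.44, array([192.7, 254.2]))]
[(0.96, 7588), (0.2, 385)]
[126 207]
```

```bash
python3 -c "
import cv2,numpy as np
a=cv2.imread('pics/ch_top.png')[:,50:450];b=cv2.imread('pics/ch_side.png')[:,150:550];cv2.imwrite('pics/ch.png',np.hstack([a,b])[:600])"
```

```text
(no output)
```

View pics/ch.png

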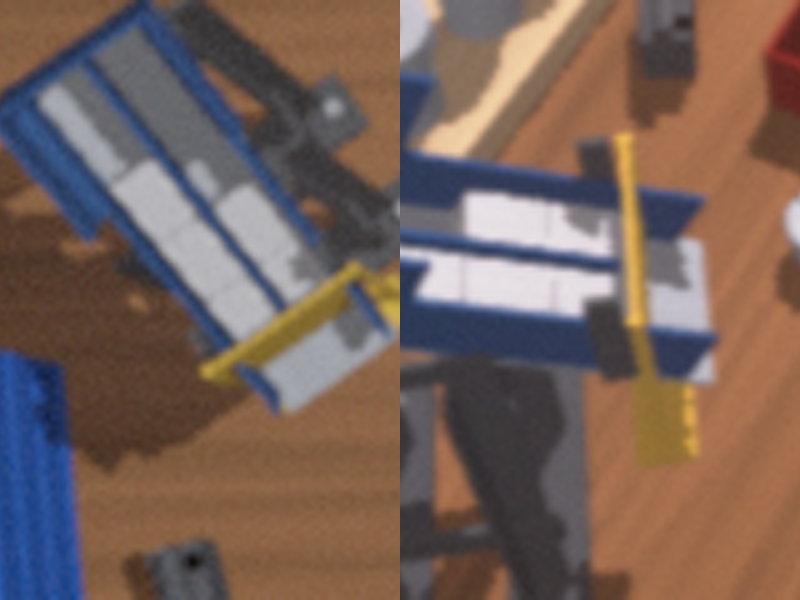

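```bash
cat > c.py <<'E'
from fit import *
C={n:shot(n) for n in('top','side')}
def tri(a,b):
    A=[]
    for c,p in((C['top'],a),(C['side'],b)):
        P=np.array(c['K'])@np.c_[c['R'],c['t']]; A+=[p[0]*P[2]-P[0],p[1]*P[2]-P[1]]
    X=np.linalg.svd(np.array(A))[2][3]; return X[:3]/X[3]
t=lambda x,y:((50+x)/5+76-.4,y/5+113-.4)
s=lambda x,y:((x-250)/5+126-.4,y/5+207-.4)
for a,b in((t(280,412),s(713,380)),(t(393,335),s(700,240))):
    X=tri(a,b); print('lip',X.round(4),world(C['top'],a,.17).round(4),world(C['side'],b,.17).round(4),[np.round(proj(C[n],X)-q,1) for n,q in(('top',a),('side',b))])
T=[(136.3,175.3),(127.2,163.3),(116.4,152.7),(144.2,165.8),(134.6,155.9)]
Sd=[(192,269.1),(175.9,266.5),(155.2,266.1),(192.7,254.2),(176,249.9)]
for a,b in zip(T,Sd): print(tri(a,b).round(4))
E
python3 c.py
```

```text
lip [0.5416 0.3625 0.1825] [0.5437 0.3664 0.17  ] [0.5439 0.3568 0.17  ] [array([0.2, 0.5]), array([-0.9, -0.1])]
lip [0.5812 0.3045 0.1796] [0.5832 0.307  0.17  ] [0.5833 0.2993 0.17  ] [array([0.2, 0.4]), array([-0.7, -0.1])]
[0.5926 0.3698 0.2098]
[0.6195 0.387  0.2275]
[0.6459 0.4098 0.2439]
[0.6112 0.3453 0.2203]
[0.6338 0.3628 0.2456]
```

play_rows(
  commands=[
    [[0,0,0,-0.06],[0,0,0,-0.06],[0,0,0,-0.055],[-0.5,-1,0,0],[-0.5,-1,0,0],[-0.5,-1,0,0],[-0.5,-1,0,0],[-0.5,-1,0,0],[-0.5,-1,0,0],[-0.5,-1,0,0]],
  ],
  hand=1,
)

```text
clock: 3.03
position: [0.2536, 0.5086, 0.2314]
orientation: [-0.0, 1.0, 0.0, 0.0]
ft_force: [0.3, -0.6, 0.1]
opening: 0.0854
finger_force: 0.0
```

```bash
cat >> h.py <<'E'
def st():
    s=robot.get_state(); R=Ro.from_quat(s['orientation']).as_matrix()
    print('t%.1f'%s['clock'],'pos',np.round(s['position'],4),'toolx yaw %.2f tilt %.2f'%(np.degrees(np.arctan2(R[1,0],R[0,0])),np.degrees(np.arccos(-R[2,2]))),'q',np.round(s['joints'],2),'F',np.round(s['ft_force'],1),'open %.4f ff %.1f'%(s['opening'],s['finger_force']))
    return s,R
def plan(pos,yawdeg=None):
    s,R=st(); d=(R.T@(np.array(pos)-s['position']))/.02
    print('units',d.round(3), 'roll', None if yawdeg is None else round(-((yawdeg-np.degrees(np.arctan2(R[1,0],R[0,0]))+180)%360-180)/90,4))
E
python3 -c "
from h import *
plan([.482,.0615,.1],180.4)"
```

```text
t3.0 pos [0.2536 0.5086 0.2314] toolx yaw -180.00 tilt 0.01 q [-1.26  0.25  0.05  1.85 -0.01  1.04  0.36] F [ 0.3 -0.6  0.1] open 0.0854 ff 0.0
units [-11.419 -22.357   6.567] roll -0.0044
```

play_rows(
  commands=[
    [[-0.5,-1,0.2,0],[-0.5,-1,0.2,0],[-0.5,-1,0.2,0],[-0.5,-1,0.2,0],[-0.5,-1,0.2,0],[-0.5,-1,0.3,0],[-0.5,-1,0.3,0],[-0.5,-1,0.3,0],[-0.5,-1,0.3,0],[-0.5,-1,0.3,0]],
  ],
)

```text
clock: 3.87
position: [0.3536, 0.3087, 0.1813]
orientation: [-0.0, 1.0, 0.0, 0.0]
ft_force: [-0.2, -0.2, -0.7]
opening: 0.0856
finger_force: 0.0
```

play_rows(
  commands=[
    [[-0.5,-1,0.3,0],[-0.5,-1,0.3,0],[-0.5,-1,0.3,0],[-0.5,-1,0.3,0],[-0.5,-1,0.3,0],[-0.5,-1,0.3,0],[-0.5,-1,0.3,0],[-0.5,-1,0.3,0],[-0.5,-1,0.3,0],[-0.5,-1,0.3,0]],
  ],
)

```text
clock: 4.7
position: [0.4537, 0.1087, 0.1212]
orientation: [-0.0, 1.0, 0.0, 0.0]
ft_force: [1.0, 1.3, -0.5]
opening: 0.085
finger_force: 0.0
```

play_rows(
  commands=[
    [[-0.5,-0.8,0.3,0],[-0.5,-0.8,0.3,0],[-0.3,-0.8,0.3,0],[0,0,0,0]],
  ],
)

```text
clock: 5.03
position: [0.4798, 0.0586, 0.1026]
orientation: [0.002, 1.0, -0.001, -0.0]
ft_force: [-1.2, -0.2, -0.3]
opening: 0.0852
finger_force: 0.0
```

```bash
python3 -c "
from h import *
plan([.482,.0615,.022],180.4)
shot('top','t1.png')
a=cv2.imread('pics/t1.png')[120:280,170:330]; shot('side','s1.png'); b=cv2.imread('pics/s1.png')[150:310,210:370]
cv2.imwrite('pics/g1.png',cv2.resize(np.hstack([a,b]),(800,400),interpolation=cv2.INTER_CUBIC))"
```

```text
t5.0 pos [0.4798 0.0586 0.1026] toolx yaw 179.81 tilt 0.08 q [-0.54  0.3   0.33  2.16 -0.15  0.71  1.46] F [-1.2 -0.2 -0.3] open 0.0852 ff 0.0
units [-0.109  0.15   4.031] roll -0.0065
```

View pics/g1.png

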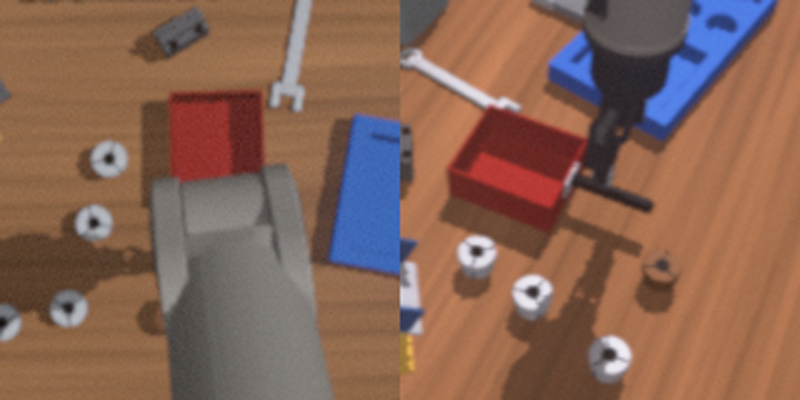

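play_rows(
  commands=[
    [[-0.1,0.15,0.6,0],[0,0,0.8,0],[0,0,0.8,0],[0,0,0.8,0],[0,0,0.6,0],[0,0,0.4,0],[0,0,0,0]],
  ],
)

```text
clock: 5.72
position: [0.4804, 0.0653, 0.0224]
orientation: [-0.001, 1.0, -0.0, -0.001]
ft_force: [-0.3, 0.4, 0.4]
opening: 0.0853
finger_force: 0.0
```

play_rows(
  commands=[
    [[0,0,0,0],[0,0,0,0],[0,0,0,0],[0,0,0,0],[0,0,0,0],[0,0,0,0],[0,0,0,0],[0,0,0,0],[0,0,0,0],[0,0,0,0]],
  ],
  hand=-1,
  grip_force=100,
)

```text
clock: 6.55
position: [0.4813, 0.0646, 0.0236]
orientation: [0.0, 1.0, 0.0, 0.0]
ft_force: [-0.8, 0.0, 7.0]
opening: 0.0118
finger_force: 97.5
```

```bash
python3 -c "
from h import *
st()"
```

```text
t6.5 pos [0.4813 0.0646 0.0236] toolx yaw 179.99 tilt 0.02 q [-0.49  0.44  0.27  2.19 -0.23  0.53  1.52] F [-0.8  0.   7. ] open 0.0118 ff 97.5
```

play_rows(
  commands=[
    [[0,0,-0.3,0],[0,0,-0.6,0],[0,0,-0.8,0],[0,0,-0.8,0],[0,0,-0.8,0],[0,0,-0.7,0],[0,0,-0.5,0],[0,0,0,0],[0,0,0,0],[0,0,0,0]],
  ],
)

```text
clock: 7.38
position: [0.4807, 0.0646, 0.1127]
orientation: [-0.0, 1.0, -0.0, -0.0]
ft_force: [-0.4, -0.2, -2.6]
opening: 0.0122
finger_force: 97.7
```

```bash
cat > p.py <<'E'
# fit held pan in the views; compare with the tool: pan mid expected 115mm ahead of the grip
from fit import *
s,R=st(); g=np.array(s['position'])-R[:,2]*robot.grip_point_offset
yaw=np.arctan2(-R[1,0],-R[0,0]); zp=g[2]-.041
e=g[:2]+.115*np.array([np.cos(yaw),np.sin(yaw)]); print('tool says pan',e.round(4),'yaw',yaw.round(4),'z',zp.round(4))
for n in('top','side'):
    c=shot(n); r=models.cut_out(n,'pan')
    if not r: print(n,'none'); continue
    m=cmask(c,'red'); near=cv2.dilate((render(c,PAN[:1],[*e,yaw,zp])>.5).astype(np.uint8),np.ones((13,13)))>0
    m=cv2.morphologyEx((m&near).astype(np.uint8),cv2.MORPH_OPEN,np.ones((3,3)))
    h=cv2.convexHull(cv2.findNonZero(m)); f=np.zeros_like(m); cv2.fillConvexPoly(f,h,1)
    x,q=fit([(c,f)],PAN[:1],[*e,yaw,zp]); print(n,x.round(4),round(q,1),int(m.sum()),int(f.sum()),render(c,PAN[:1],[*e,yaw,zp]).sum().round())
E
python3 p.py
```

```text
t7.4 pos [0.4807 0.0646 0.1127] toolx yaw -179.99 tilt 0.05 q [-0.56  0.28  0.34  2.15 -0.14  0.73  1.44] F [-0.4 -0.2 -2.6] open 0.0122 ff 97.7
tool says pan [0.5957 0.0646] yaw 0.0002 z 0.0904
top [ 0.6021  0.0674 -0.0528] 458.3 1249 1407 2009.0
side [0.5949 0.0613 0.0188] 21.3 1896 2049 2163.0
```

```bash
cat > d.py <<'E'
from fit import *
from scipy.optimize import least_squares
c=shot('top')
T=[(136.3,175.3),(127.2,163.3),(116.4,152.7),(144.2,165.8),(134.6,155.9)]
def hit(px,o,yaw):
    ex=np.array([np.cos(yaw)*np.cos(.4887),np.sin(yaw)*np.cos(.4887),np.sin(.4887)]);nrm=np.array([-np.cos(yaw)*np.sin(.4887),-np.sin(yaw)*np.sin(.4887),np.cos(.4887)])
    p0=np.array([*o,.17])+nrm*.012
    R=np.array(c['R']);d=R.T@np.linalg.inv(c['K'])@[px[0],px[1],1.];cc=-R.T@c['t']
    return cc+d*((p0-cc)@nrm)/(d@nrm)
for it in range(1):
    yaw=np.radians(35)
    for k in range(5):
        H=np.array([hit(p,(.5635,.336),yaw) for p in T])
        v=H[2]-H[0]; w=H[4]-H[3]; yaw=np.arctan2(v[1]+w[1],v[0]+w[0])
    print(H.round(4),np.degrees(yaw),np.degrees([np.arctan2(v[1],v[0]),np.arctan2(w[1],w[0])]))
    print('lateral',[( -(h[0]-.5635)*np.sin(yaw)+(h[1]-.336)*np.cos(yaw)).round(4) for h in H])
E
python3 d.py
```

```text
[[0.5917 0.3702 0.2066]
 [0.6203 0.3881 0.2245]
 [0.6447 0.4097 0.2417]
 [0.6153 0.3493 0.2097]
 [0.6385 0.3692 0.2259]] 37.9240824496757 [36.69673978 40.57996447]
lateral [np.float64(0.0096), np.float64(0.0062), np.float64(0.0082), np.float64(-0.0213), np.float64(-0.0199)]
```

play_rows(
  commands=[
    [[0,0,0.3,-0.06],[0,0,0.3,-0.06],[0,0,0.3,-0.06],[0,0,0.3,-0.06],[0,0,0.3,-0.06],[0,0,0.3,-0.06],[0,0,0,-0.03],[0,0,0,0]],
  ],
)

```text
clock: 8.3
position: [0.4809, 0.0644, 0.0767]
orientation: [-0.303, 0.953, 0.0, -0.001]
ft_force: [0.2, -0.3, -1.8]
opening: 0.0119
finger_force: 97.7
```

```bash
python3 -c "
from h import *
a=np.radians(35);plan([.5635-.1585*np.cos(a),.336-.1585*np.sin(a),.074],-145)"
```

```text
t8.3 pos [0.4809 0.0644 0.0767] toolx yaw -144.77 tilt 0.07 q [-0.43  0.34  0.19  2.16 -0.1   0.65  2.02] F [ 0.2 -0.3 -1.8] open 0.0119 ff 97.7
units [-3.284  8.74   0.136] roll 0.0026
```

play_rows(
  commands=[
    [[-0.3,0.5,0.1,-0.01],[-0.3,0.9,0,0],[-0.3,0.9,0,0],[-0.3,0.9,0,0],[-0.3,0.9,0,0],[-0.3,0.9,0,0],[-0.3,0.9,0,0],[-0.35,0.9,0,0],[-0.4,0.9,0,0],[-0.4,0.8,0,0]],
  ],
)

```text
clock: 9.13
position: [0.4333, 0.2422, 0.0753]
orientation: [-0.309, 0.951, 0.0, -0.0]
ft_force: [-0.2, -0.3, -1.7]
opening: 0.0119
finger_force: 97.7
```

play_rows(
  commands=[
    [[0,0,0,0],[0,0,0,0],[0,0,0,0]],
  ],
)

```text
clock: 9.38
position: [0.4339, 0.2403, 0.0752]
orientation: [-0.309, 0.951, -0.0, -0.0]
ft_force: [-0.4, -0.4, -1.0]
opening: 0.0118
finger_force: 97.7
```

```bash
python3 p.py; python3 -c "
from h import *
a=np.radians(36);plan([.5635-.1585*np.cos(a),.334-.1585*np.sin(a),.0976],-144)
a=shot('top')['pixels'];b=shot('side')['pixels']
cv2.imwrite('pics/h2.png',cv2.resize(np.hstack([a[110:270,90:250],b[210:370,130:290]]),(800,400),interpolation=cv2.INTER_CUBIC))"
```

```text
t9.4 pos [0.4339 0.2403 0.0752] toolx yaw -144.04 tilt 0.02 q [-0.75  0.35  0.14  2.14 -0.08  0.65  1.64] F [-0.4 -0.4 -1. ] open 0.0118 ff 97.7
tool says pan [0.5269 0.3078] yaw 0.6277 z 0.0529
top [0.5256 0.3062 0.6795] 340.8 1219 1540 2001.0
side [0.5246 0.3035 0.6024] 152.9 2515 2704 2956.0
t9.6 pos [0.4342 0.2397 0.0753] toolx yaw -144.08 tilt 0.01 q [-0.75  0.35  0.14  2.14 -0.08  0.65  1.64] F [-0.   0.9 -2.1] open 0.0120 ff 97.7
units [-0.077  0.014 -1.114] roll -0.0009
```

View pics/h2.png

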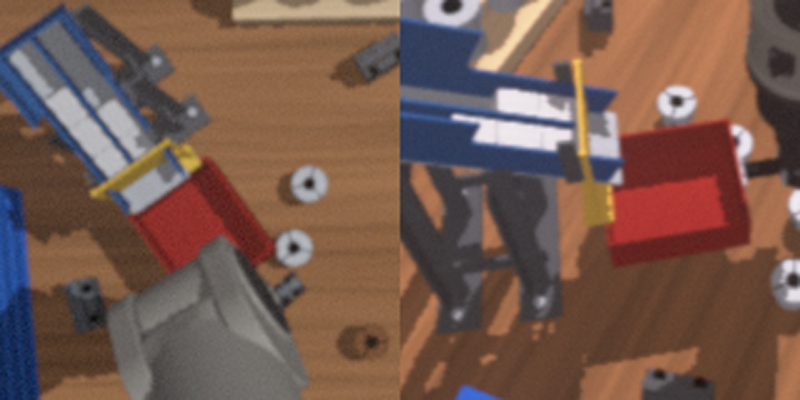

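play_rows(
  commands=[
    [[-0.08,0,-0.4,0],[0,0,-0.5,0],[0,0,-0.5,0],[0,0,-0.5,0],[0,0,-0.5,0],[0,0,-0.3,0],[0,0,0,0],[0,0,0,0]],
  ],
)

```text
clock: 10.35
position: [0.4355, 0.2416, 0.1297]
orientation: [-0.309, 0.951, 0.0, 0.0]
ft_force: [0.6, 0.7, -3.3]
opening: 0.0118
finger_force: 97.6
```

```bash
cat > look.py <<'E'
from h import *
import sys
st()
b=shot('side')['pixels'];a=shot('top')['pixels']
cv2.imwrite('pics/%s.png'%sys.argv[1],cv2.resize(np.hstack([a[110:270,90:250],b[200:360,130:290]]),(800,400),interpolation=cv2.INTER_CUBIC))
E
python3 look.py h3
```

```text
t10.3 pos [0.4355 0.2416 0.1297] toolx yaw -143.99 tilt 0.06 q [-0.76  0.27  0.15  2.1  -0.06  0.78  1.62] F [ 0.6  0.7 -3.3] open 0.0118 ff 97.6
```

View pics/h3.png

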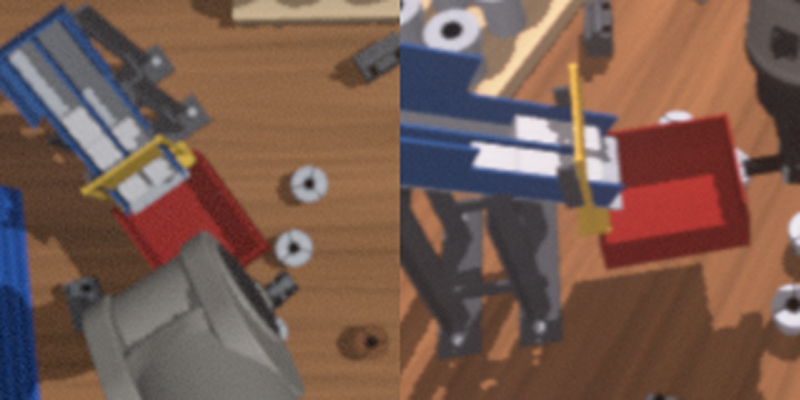

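The gate is open and the blanks have started past it towards the lip. I'll hold here and raise the pan a touch more.

play_rows(
  commands=[
    [[0,0,-0.1,0],[0,0,0,0],[0,0,0,0],[0,0,0,0],[0,0,0,0],[0,0,0,0],[0,0,0,0],[0,0,0,0],[0,0,0,0],[0,0,0,0]],
  ],
)

```text
clock: 11.28
position: [0.4353, 0.2413, 0.1313]
orientation: [-0.309, 0.951, -0.0, -0.0]
ft_force: [0.2, -0.1, -3.9]
opening: 0.0121
finger_force: 98.6
```

```bash
python3 look.py h4
```

```text
t11.3 pos [0.4353 0.2413 0.1313] toolx yaw -144.00 tilt 0.00 q [-0.76  0.26  0.15  2.1  -0.05  0.78  1.62] F [ 0.2 -0.1 -3.9] open 0.0121 ff 98.6
```

View pics/h4.png

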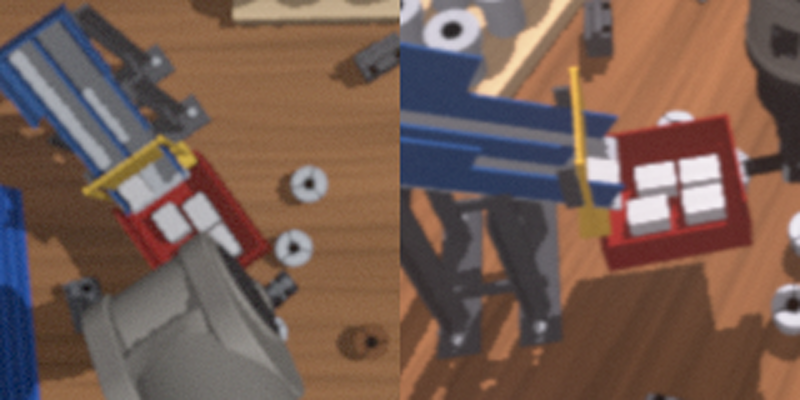

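Four blanks are in the pan and the fifth is still at the lip, at about (600,160) in the side half. I'll wait a little longer.

play_rows(
  commands=[
    [[0,0,-0.1,0],[0,0,0,0],[0,0,0,0],[0,0,0,0],[0,0,0,0],[0,0,0,0],[0,0,0,0],[0,0,0,0],[0,0,0,0],[0,0,0,0]],
  ],
)

```text
clock: 12.22
position: [0.4353, 0.2413, 0.1333]
orientation: [-0.309, 0.951, -0.0, -0.0]
ft_force: [-0.6, -0.3, -7.1]
opening: 0.012
finger_force: 98.7
```

```bash
python3 look.py h5; python3 - <<'E'
from fit import *
for n in('side','top'):
    print(n,[(round(d['score'],2),np.round(d['location'])) for d in models.pinpoint(n,'blank0')])
E
```

```text
t12.2 pos [0.4353 0.2413 0.1333] toolx yaw -144.00 tilt 0.01 q [-0.77  0.26  0.15  2.1  -0.05  0.79  1.62] F [-0.6 -0.3 -7.1] open 0.0120 ff 98.7
side [(0.7, array([228., 286.])), (0.64, array([233., 271.])), (0.59, array([250., 281.])), (0.51, array([250., 269.]))]
top [(0.71, array([169., 195.])), (0.59, array([160., 198.])), (0.44, array([178., 206.])), (0.44, array([164., 211.]))]
```

View pics/h5.png

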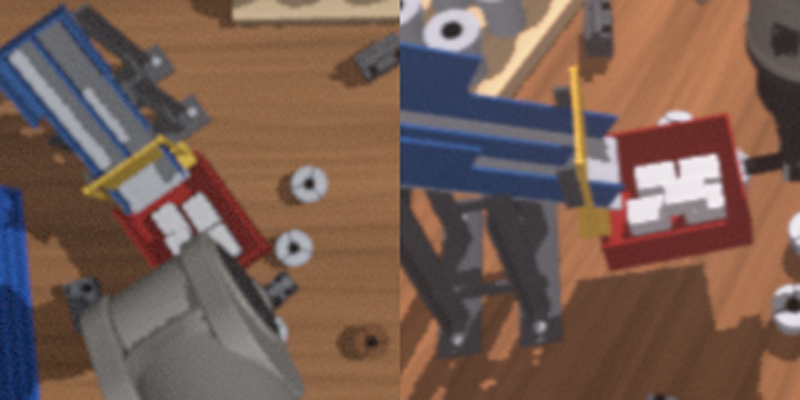

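All five blanks are in the pan and the chute is empty. I'll lower the pan, back it out sideways, and measure the recess in the meantime.

play_rows(
  commands=[
    [[0,0,0.2,0],[0,0,0.4,0],[0,0,0.4,0],[0,0,0.4,0],[0,0,0.4,0],[0,0,0.4,0],[0,0,0.3,0],[0,0,0.1,0],[0,0,0,0],[0,0,0,0]],
  ],
)

```text
clock: 13.25
position: [0.4354, 0.2413, 0.0813]
orientation: [-0.309, 0.951, -0.0, -0.0]
ft_force: [0.5, -0.8, -4.4]
opening: 0.012
finger_force: 98.8
```

play_rows(
  commands=[
    [[0.1,-0.2,0,0],[0.2,-0.4,0,0],[0.3,-0.6,0,0],[0.3,-0.8,0,0],[0.3,-0.8,0,0],[0.3,-0.8,0,0],[0.3,-0.8,0,0],[0.3,-0.8,0,0],[0.3,-0.8,0,0],[0.3,-0.8,-0.2,0]],
  ],
)

```text
clock: 14.08
position: [0.4714, 0.0977, 0.0852]
orientation: [-0.309, 0.951, -0.0, -0.0]
ft_force: [0.0, 0.3, -4.6]
opening: 0.012
finger_force: 98.9
```

```bash
cat > tr.py <<'E'
from fit import *
import sys
p=np.array([.5153,-.2364,-.2009])
def grid(c,z):
    # 2px/mm rectified, tray x up, tray y left  (col = (155-y)*2, row=(88-x)*2)
    src=[];dst=[];q=Ro.from_euler('z',p[2]).as_matrix()
    for x in(-.1,.1):
        for y in(-.17,.17): src.append(proj(c,q@[x,y,0]+[p[0],p[1],z])); dst.append([(.170-y)*2000,(.1-x)*2000])
    H=cv2.getPerspectiveTransform(np.float32(src),np.float32(dst)); return cv2.warpPerspective(c['pixels'],H,(680,400),flags=cv2.INTER_CUBIC)
if __name__=='__main__':
    c=shot('top'); im=grid(c,.03)
    for x in(-55,0,55):
        for y in(-45,-120): cv2.circle(im,(int((170-y)*2),int((100-x)*2)),40,(0,255,255),1)
    cv2.rectangle(im,(int((170-135)*2),int(200-136)),(int((170-19)*2),int(200+136)),(0,255,255),1)
    cv2.rectangle(im,(30,24),(650,376),(0,255,0),1)
    cv2.imwrite('pics/tray_r.png',im); st()
E
python3 tr.py
```

```text
t14.1 pos [0.4726 0.0946 0.0862] toolx yaw -144.21 tilt 0.09 q [-0.49  0.31  0.19  2.17 -0.09  0.67  1.95] F [ 1.7 -6.4 -4.3] open 0.0122 ff 98.7
```

View pics/tray_r.png

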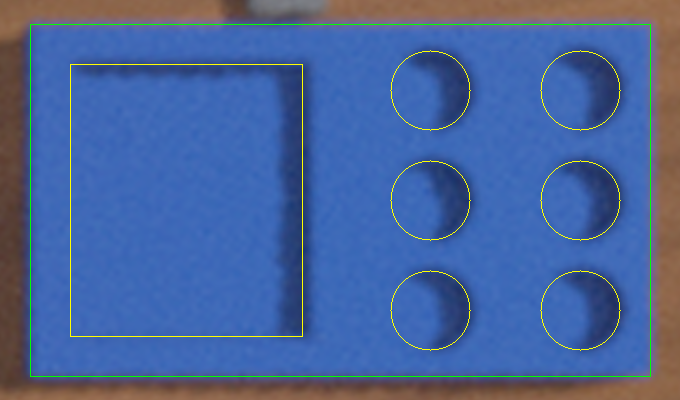

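play_rows(
  commands=[
    [[0,0,-0.2,0.04],[0,0,-0.3,0.06],[0,0,-0.3,0.06],[0,0,-0.3,0.06],[0,0,-0.3,0.06],[0,0,-0.3,0.06],[0,0,-0.3,0.06],[0,0,-0.2,0.06],[0,0,0,0.066],[0,0,0,0]],
  ],
)

```text
clock: 14.97
position: [0.4716, 0.099, 0.1298]
orientation: [0.102, 0.995, 0.0, 0.0]
ft_force: [0.1, 0.8, -5.9]
opening: 0.0122
finger_force: 98.8
```

```bash
python3 -c "
from h import *
plan([.417,-.1378,.13],168.5)"
```

```text
t15.0 pos [0.4716 0.099  0.1298] toolx yaw 168.32 tilt 0.05 q [-0.66  0.25  0.37  2.14 -0.13  0.77  1.16] F [ 0.1  0.8 -5.9] open 0.0122 ff 98.8
units [  0.278 -12.146  -0.017] roll -0.002
```

play_rows(
  commands=[
    [[0,-0.3,0,-0.002],[0,-0.6,0,0],[0,-0.8,0,0],[0,-0.9,0,0],[0,-0.9,0,0],[0,-0.9,0,0],[0,-0.9,0,0],[0,-0.9,0,0],[0,-0.9,0,0],[0,-0.9,0,0]],
  ],
)

```text
clock: 15.8
position: [0.4396, -0.0594, 0.1293]
orientation: [0.096, 0.995, -0.0, -0.0]
ft_force: [0.8, 0.3, -4.5]
opening: 0.0119
finger_force: 98.8
```

play_rows(
  commands=[
    [[0.1,-0.9,0,0],[0.1,-0.9,0,0],[0.08,-0.9,0.3,0],[0,-0.8,0.5,0],[0,-0.4,0.5,0],[0,-0.146,0.3,0],[0,0,0,0],[0,0,0,0],[0,0,0,0]],
  ],
)

```text
clock: 16.55
position: [0.4196, -0.1354, 0.0977]
orientation: [0.097, 0.995, 0.0, 0.0]
ft_force: [0.5, -0.6, -4.6]
opening: 0.0122
finger_force: 98.8
```

```bash
python3 p.py; python3 -c "
from h import *
plan([.417,-.1378,.06],168.5)"
```

```text
t16.6 pos [ 0.4196 -0.1354  0.0977] toolx yaw 168.91 tilt 0.01 q [-0.26  0.25  0.49  2.26 -0.19  0.67  1.74] F [ 0.5 -0.6 -4.6] open 0.0122 ff 98.8
tool says pan [ 0.5325 -0.1575] yaw -0.1936 z 0.0754
top [ 0.5316 -0.1207 -0.0348] 977.9 279 898 2091.0
side [ 0.5342 -0.1664  0.0231] 391.1 78 1114 1697.0
t16.8 pos [ 0.4198 -0.1353  0.0977] toolx yaw 168.91 tilt 0.04 q [-0.26  0.25  0.49  2.26 -0.19  0.67  1.74] F [ 0.9  1.3 -4. ] open 0.0122 ff 98.8
units [ 0.113 -0.152  1.883] roll 0.0046
```

play_rows(
  commands=[
    [[0.11,-0.15,0.3,0.005],[0,0,0.5,0],[0,0,0.5,0],[0,0,0.3,0],[0,0,0,0],[0,0,0,0]],
  ],
)

```text
clock: 17.25
position: [0.4162, -0.1383, 0.0647]
orientation: [0.101, 0.995, -0.0, -0.001]
ft_force: [0.8, 0.4, -4.9]
opening: 0.0125
finger_force: 98.8
```

```bash
python3 -c "
from h import *
plan([.417,-.1378,.0376],168.5)
a=shot('top')['pixels'];b=shot('side')['pixels']
cv2.imwrite('pics/k1.png',cv2.resize(np.hstack([a[130:290,280:440],b[90:250,240:400]]),(800,400),interpolation=cv2.INTER_CUBIC))"
```

```text
t17.2 pos [ 0.4162 -0.1383  0.0647] toolx yaw 168.37 tilt 0.10 q [-0.22  0.32  0.46  2.28 -0.25  0.59  1.8 ] F [ 0.8  0.4 -4.9] open 0.0125 ff 98.8
units [-0.034  0.035  1.354] roll -0.0014
```

View pics/k1.png

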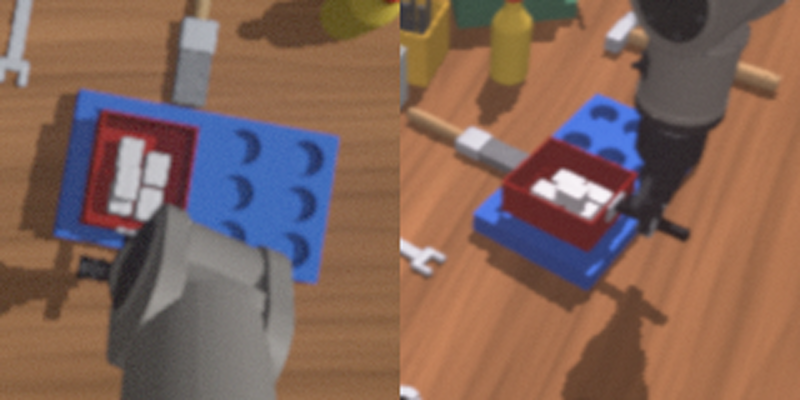

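The pan, holding all the blanks, hovers square over the recess. I'll lower it.

play_rows(
  commands=[
    [[-0.03,0.03,0.3,0],[0,0,0.2,0],[0,0,0.2,0],[0,0,0.1,0],[0,0,0.1,0],[0,0,0,0],[0,0,0,0]],
  ],
)

```text
clock: 17.93
position: [0.4181, -0.138, 0.0474]
orientation: [0.101, 0.995, -0.0, 0.001]
ft_force: [6.2, -1.6, -7.2]
opening: 0.012
finger_force: 98.4
```

play_rows(
  commands=[
    [[0,0,0.1,0],[0,0,0.1,0],[0,0,0.1,0],[0,0,0.1,0],[0,0,0,0],[0,0,0,0]],
  ],
)

```text
clock: 18.43
position: [0.4168, -0.1376, 0.0391]
orientation: [0.101, 0.995, 0.0, -0.001]
ft_force: [-2.8, 2.0, 1.8]
opening: 0.0121
finger_force: 99.8
```

```bash
python3 p.py
```

```text
t18.4 pos [ 0.4168 -0.1376  0.0391] toolx yaw 168.39 tilt 0.07 q [-0.18  0.37  0.42  2.29 -0.3   0.53  1.84] F [-2.8  2.   1.8] open 0.0121 ff 99.8
tool says pan [ 0.5295 -0.1608] yaw -0.2027 z 0.0168
top [ 0.529  -0.1242 -0.036 ] 776.9 247 910 1889.0
side [ 0.529  -0.172  -0.0469] 418.2 152 965 1571.0
```

play_rows(
  commands=[
    [[0,0,0.05,0],[0,0,0,0],[0,0,0,0]],
  ],
)

```text
clock: 18.88
position: [0.4173, -0.1377, 0.0383]
orientation: [0.101, 0.995, -0.0, -0.0]
ft_force: [-5.5, 2.7, 3.0]
opening: 0.0121
finger_force: 99.9
```

play_rows(
  commands=[
    [[0,0,0,0],[0,0,0,0],[0,0,0,0],[0,0,0,0],[0,0,0,0],[0,0,0,0],[0,0,0,0],[0,0,0,0]],
  ],
  hand=1,
)

```text
clock: 19.55
position: [0.4174, -0.1378, 0.0383]
orientation: [0.101, 0.995, -0.0, 0.0]
ft_force: [-0.9, -0.1, 0.1]
opening: 0.0853
finger_force: 0.0
```

play_rows(
  commands=[
    [[0,0,-0.3,0],[0,0,-0.6,0],[0,0,-0.9,0],[0,0,-0.9,0],[0,0,-0.9,0],[0,0.9,-0.9,0],[0,1,0,0],[0,1,0,0],[0,1,0,0],[0,1,0,0]],
  ],
)

```text
clock: 20.38
position: [0.4372, -0.0409, 0.1289]
orientation: [0.101, 0.995, 0.0, 0.0]
ft_force: [0.4, -0.9, 0.5]
opening: 0.0855
finger_force: 0.0
```

play_rows(
  commands=[
    [[-0.1,1,0,0],[-0.1,1,0,0],[-0.1,1,0,0],[-0.1,1,0,0],[-0.1,1,0,0],[-0.1,1,0,0],[0,1,0,0],[0,0,0,0],[0,0,0,0]],
  ],
)

```text
clock: 21.13
position: [0.477, 0.0936, 0.1285]
orientation: [0.1, 0.995, -0.0, -0.0]
ft_force: [-0.7, 0.0, 0.0]
opening: 0.0856
finger_force: 0.0
```

```bash
cat > e.py <<'E'
from fit import *
st()
C={n:shot(n) for n in('top','side')}
e=[.5307,-.1609,-.2009,.014]
for n in C:
    c=C[n]; m=cmask(c,'red'); near=cv2.dilate((render(c,PAN[:1],e)>.5).astype(np.uint8),np.ones((13,13)))>0
    m=cv2.morphologyEx((m&near).astype(np.uint8),cv2.MORPH_OPEN,np.ones((3,3)))
    h=cv2.convexHull(cv2.findNonZero(m)); f=np.zeros_like(m); cv2.fillConvexPoly(f,h,1)
    x,q=fit([(c,f)],PAN[:1],e); print('pan',n,x.round(4),round(q,1),int(f.sum()),render(c,PAN[:1],e).sum().round())
cs=[(.396,.3218),(.4101,.2434),(.5105,.2114),(.5862,.194)]
R={n:models.cut_out(n,'collet0') for n in C}
for n in C:
    for d in R[n]:
        p=world(C[n],d['location'],.015)[:2]; x,q=fit([(C[n],d['region'])],COL,[*p,0],False); print(n,round(d['score'],2),x.round(4),round(q,1), C[n]['pixels'][d['region']].mean(0).round())
a,b=C['top']['pixels'],C['side']['pixels']
cv2.imwrite('pics/k2.png',cv2.resize(np.hstack([a[130:290,280:440],b[90:250,240:400]]),(800,400),interpolation=cv2.INTER_CUBIC))
E
python3 e.py
```

```text
t21.1 pos [0.477  0.0936 0.1285] toolx yaw 168.49 tilt 0.02 q [-0.66  0.26  0.38  2.14 -0.14  0.77  1.18] F [-0.7  0.   0. ] open 0.0856 ff 0.0
pan top [ 0.5298 -0.1445 -0.2054] 553.1 1146 1881.0
pan side [ 0.5324 -0.2593  0.2554] 1175.9 52 1568.0
top 0.63 [0.4104 0.244 ] 1.7 [155. 150. 149.]
top 0.53 [0.5867 0.194 ] 0.9 [155. 151. 152.]
top 0.5 [0.5098 0.2188] 35.7 [147. 142. 143.]
top 0.43 [0.396  0.3225] 1.9 [135. 130. 130.]
side 0.82 [0.41  0.235] 4.9 [185. 179. 187.]
side 0.72 [0.398  0.1169] 1.6 [ 66.  87. 127.]
side 0.63 [0.5096 0.2065] 0.4 [175. 170. 179.]
side 0.56 [0.3938 0.3166] 4.6 [158. 152. 159.]
side 0.53 [0.5831 0.1892] 11.6 [170. 164. 172.]
```

View pics/k2.png

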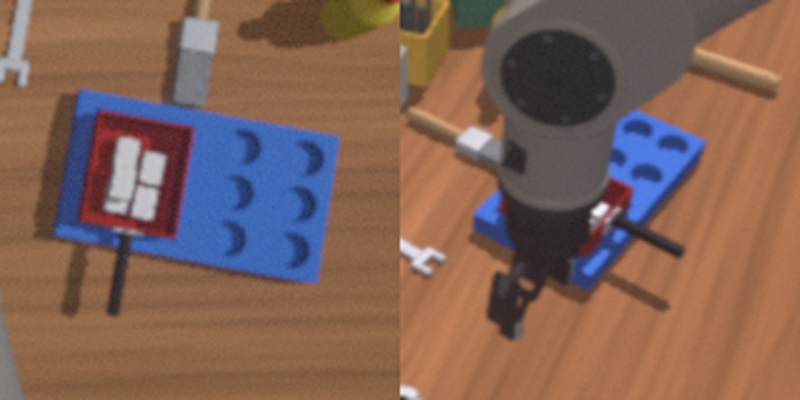

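```bash
python3 -c "
from h import *
plan([.4103,.2437,.06],168.5)"
```

```text
t21.3 pos [0.4769 0.092  0.1285] toolx yaw 168.32 tilt 0.01 q [-0.66  0.26  0.39  2.14 -0.14  0.77  1.19] F [-0.4  0.2 -0.1] open 0.0854 ff 0.0
units [4.794 6.754 3.422] roll -0.002
```

play_rows(
  commands=[
    [[0.4,0.6,0.2,-0.002],[0.6,0.8,0.3,0],[0.6,0.8,0.4,0],[0.6,0.8,0.5,0],[0.6,0.8,0.5,0],[0.6,0.8,0.5,0],[0.6,0.8,0.5,0],[0.5,0.8,0.5,0],[0.294,0.554,0,0],[0,0,0,0]],
  ],
)

```text
clock: 22.17
position: [0.409, 0.246, 0.0599]
orientation: [0.099, 0.995, -0.0, -0.0]
ft_force: [-0.6, 1.2, 0.1]
opening: 0.0855
finger_force: 0.0
```

play_rows(
  commands=[
    [[0,0,0,0],[0,0,0,0]],
  ],
)

```text
clock: 22.33
position: [0.4103, 0.2434, 0.0606]
orientation: [0.1, 0.995, -0.0, 0.0]
ft_force: [0.2, -0.4, -0.1]
opening: 0.0857
finger_force: 0.0
```

```bash
python3 -c "
from h import *
plan([.4103,.2437,.013],168.5)"
```

```text
t22.3 pos [0.4103 0.2434 0.0606] toolx yaw 168.51 tilt 0.02 q [-0.92  0.36  0.29  2.2  -0.18  0.6   0.87] F [ 0.2 -0.4 -0.1] open 0.0857 ff 0.0
units [0.004 0.016 2.378] roll 0.0001
```

play_rows(
  commands=[
    [[0,0,0.5,0],[0,0,0.7,0],[0,0,0.6,0],[0,0,0.4,0],[0,0,0.15,0],[0,0,0,0]],
  ],
)

```text
clock: 22.83
position: [0.4098, 0.2436, 0.0126]
orientation: [0.1, 0.995, -0.001, -0.0]
ft_force: [-0.4, -0.6, 0.6]
opening: 0.0855
finger_force: 0.0
```

play_rows(
  commands=[
    [[0,0,0,0],[0,0,0,0],[0,0,0,0],[0,0,0,0],[0,0,0,0],[0,0,0,0],[0,0,0,0]],
  ],
  hand=-1,
  grip_force=60,
)

```text
clock: 23.42
position: [0.4101, 0.2445, 0.0141]
orientation: [0.1, 0.995, 0.0, 0.0]
ft_force: [-3.4, -3.6, 15.3]
opening: 0.0399
finger_force: 58.3
```

play_rows(
  commands=[
    [[0,0,-0.3,0],[0,0,-0.7,0],[0,0,-0.9,0],[0,0,-1,0],[0,-0.3,-1,0],[0,-0.6,-0.6,0],[-0.1,-1,0,0],[-0.1,-1,0,0],[-0.1,-1,0,0],[-0.1,-1,0,0]],
  ],
)

```text
clock: 24.25
position: [0.3981, 0.146, 0.1038]
orientation: [0.099, 0.995, 0.0, 0.0]
ft_force: [0.2, -0.0, -1.1]
opening: 0.0393
finger_force: 60.8
```

```bash
python3 -c "
from h import *
plan([.4913,-.3540,.1],168.5)"
```

```text
t24.2 pos [0.3981 0.146  0.1038] toolx yaw 168.59 tilt 0.04 q [-0.83  0.2   0.36  2.28 -0.12  0.67  0.99] F [ 0.2 -0.  -1.1] open 0.0393 ff 60.8
units [ -9.513 -23.584   0.176] roll 0.001
```

play_rows(
  commands=[
    [[-0.6,-0.8,0,0],[-0.6,-1,0,0],[-0.6,-1,0,0],[-0.6,-1,0,0],[-0.6,-1,0,0],[-0.6,-1,0,0],[-0.6,-1,0,0],[-0.6,-1,0,0],[-0.6,-1,0,0],[-0.6,-1,0,0]],
  ],
)

```text
clock: 25.08
position: [0.4773, -0.0702, 0.1037]
orientation: [0.099, 0.995, 0.0, 0.0]
ft_force: [0.4, 1.4, -3.3]
opening: 0.0393
finger_force: 60.8
```

play_rows(
  commands=[
    [[-0.4,-1,0,0],[-0.4,-1,0,0],[-0.4,-1,0,0],[-0.4,-1,0,0],[-0.4,-1,0,0],[-0.3,-1,0,0],[-0.3,-1,0,0],[-0.3,-1,0,0],[-0.3,-1,0,0],[-0.3,-1,0,0]],
  ],
)

```text
clock: 25.92
position: [0.5061, -0.2799, 0.1037]
orientation: [0.099, 0.995, 0.0, 0.0]
ft_force: [0.5, 0.9, -2.0]
opening: 0.0396
finger_force: 60.8
```

play_rows(
  commands=[
    [[0,-1,0,0],[0,-1,0,0],[0,-1,0.5,0],[0,-0.6,0.8,0],[0,-0.2,0.7,0],[0,0,0,0],[0,0,0,0],[0,0,0,0]],
  ],
)

```text
clock: 26.58
position: [0.4916, -0.3526, 0.0637]
orientation: [0.099, 0.995, 0.0, 0.0]
ft_force: [-0.3, 0.4, -1.6]
opening: 0.0393
finger_force: 60.8
```

```bash
cat > held.py <<'E'
# held collet: position along tool x relative to the TCP, by silhouettes
from fit import *
s,R=st(); g=np.array(s['position'])
for n in('top','side'):
    c=shot(n)
    for d in models.cut_out(n,'collet0'):
        p=world(c,d['location'],g[2]+.004)[:2]
        if np.hypot(*(p-g[:2]))<.05:
            x,q=fit([(c,d['region'])],COL,[*g[:2],0,g[2]-.013],False); print(n,x.round(4),round(q,1),'off in tool axes',(R[:2,:2].T@(x-g[:2])).round(4))
E
python3 held.py; python3 -c "
from h import *
plan([.4913,-.3540,.1],168.5)"
```

```text
t26.6 pos [ 0.4916 -0.3526  0.0637] toolx yaw 168.63 tilt 0.02 q [ 0.18  0.55  0.44  1.92 -0.33  0.75  2.19] F [-0.3  0.4 -1.6] open 0.0393 ff 60.8
side [ 0.4852 -0.3562] 60.4 off in tool axes [ 0.0056 -0.0049]
t26.8 pos [ 0.4917 -0.353   0.064 ] toolx yaw 168.63 tilt 0.05 q [ 0.18  0.55  0.44  1.92 -0.34  0.75  2.19] F [ 1.1  0.7 -2.3] open 0.0395 ff 60.8
units [ 0.007 -0.054 -1.799] roll 0.0014
```

play_rows(
  commands=[
    [[0,-0.05,0.3,0.001],[0,0,0.4,0],[0,0,0.2,0],[0,0,0.1,0],[0,0,0.1,0],[0,0,0.1,0],[0,0,0.1,0],[0,0,0,0],[0,0,0,0]],
  ],
)

```text
clock: 27.53
position: [0.4908, -0.3546, 0.0373]
orientation: [0.1, 0.995, -0.0, -0.0]
ft_force: [-0.9, 0.5, -1.5]
opening: 0.0393
finger_force: 60.8
```

```bash
python3 -c "
from h import *
plan([.4913,-.3540,.03],168.5)"
```

```text
t27.5 pos [ 0.4908 -0.3546  0.0373] toolx yaw 168.48 tilt 0.00 q [ 0.2   0.59  0.42  1.93 -0.36  0.7   2.2 ] F [-0.9  0.5 -1.5] open 0.0393 ff 60.8
units [-0.019  0.033  0.366] roll -0.0002
```

play_rows(
  commands=[
    [[0,0,0.1,0],[0,0,0.1,0],[0,0,0.1,0],[0,0,0.05,0],[0,0,0,0],[0,0,0,0]],
  ],
)

```text
clock: 28.03
position: [0.4908, -0.3545, 0.0302]
orientation: [0.1, 0.995, -0.0, -0.0]
ft_force: [-0.0, 0.5, -1.5]
opening: 0.0394
finger_force: 60.8
```

play_rows(
  commands=[
    [[0,0,0,0],[0,0,0,0],[0,0,0,0],[0,0,0,0],[0,0,0,0]],
  ],
  hand=0.4,
)

```text
clock: 28.45
position: [0.4909, -0.3546, 0.0304]
orientation: [0.1, 0.995, -0.0, 0.0]
ft_force: [-0.1, 0.3, -0.3]
opening: 0.0597
finger_force: 0.0
```

play_rows(
  commands=[
    [[0,0,-0.3,0],[0,0,-0.7,0],[0,0,-0.9,0],[0,0,-0.9,0],[0,0.5,-0.9,0],[0,0.8,0,0],[0,1,0,0],[0,1,0,0],[0,1,0,0],[0,1,0,0]],
  ],
)

```text
clock: 29.28
position: [0.5123, -0.2499, 0.1057]
orientation: [0.101, 0.995, -0.0, 0.001]
ft_force: [0.3, -0.5, -0.0]
opening: 0.0596
finger_force: 0.0
```

```bash
python3 -c "
from h import *
plan([.5105,.2114,.1],168.5)"; python3 - <<'E'
from tr import *
c=shot('top'); im=grid(c,.044)
for x in(-55,0,55):
    for y in(-45,-120): cv2.circle(im,(int((170-y)*2),int((100-x)*2)),42,(0,255,255),1)
cv2.imwrite('pics/b1.png',im)
E
```

```text
t29.3 pos [ 0.5123 -0.2499  0.1057] toolx yaw 168.46 tilt 0.07 q [-0.04  0.44  0.48  1.98 -0.28  0.79  1.97] F [ 0.3 -0.5 -0. ] open 0.0596 ff 0.0
units [ 4.702 22.582  0.281] roll -0.0004
```

View pics/b1.png

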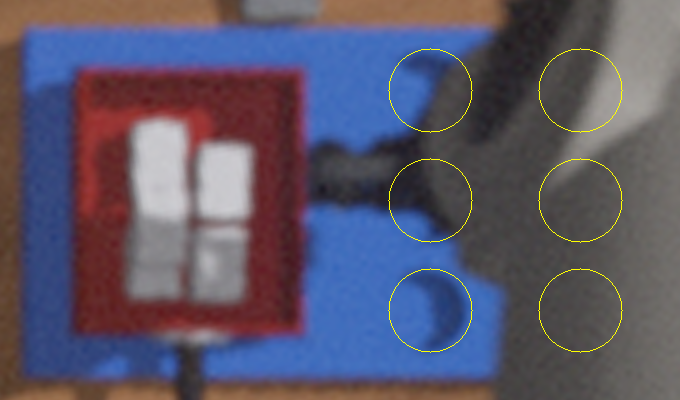

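The pan is seated square with its blanks in it, and the arm hides the first bore. On to the next collet.

play_rows(
  commands=[
    [[0.3,1,0,0],[0.3,1,0,0],[0.3,1,0,0],[0.2,1,0,0],[0.2,1,0,0],[0.2,1,0,0],[0.2,1,0,0],[0.2,1,0,0],[0.2,1,0,0],[0.2,1,0,0]],
  ],
  hand=1,
)

```text
clock: 30.17
position: [0.5071, -0.0447, 0.1055]
orientation: [0.1, 0.995, 0.0, 0.001]
ft_force: [1.1, 0.0, -0.7]
opening: 0.0851
finger_force: 0.0
```

play_rows(
  commands=[
    [[0.2,1,0,0],[0.2,1,0,0],[0.2,1,0,0],[0.2,1,0,0],[0.2,1,0,0],[0.2,1,0,0],[0.2,1,0,0],[0.2,1,0,0],[0.2,1,0,0],[0.2,1,0,0]],
  ],
)

```text
clock: 31.0
position: [0.5079, 0.1594, 0.1055]
orientation: [0.1, 0.995, 0.0, 0.0]
ft_force: [-0.1, 0.4, -0.3]
opening: 0.0851
finger_force: 0.0
```

play_rows(
  commands=[
    [[0.2,1,0.3,0],[0.2,0.9,0.5,0],[0,0.5,0.7,0],[0,0.18,0.7,0],[0,0,0,0],[0,0,0,0],[0,0,0,0]],
  ],
)

```text
clock: 31.58
position: [0.5103, 0.21, 0.0609]
orientation: [0.101, 0.995, -0.0, 0.0]
ft_force: [-0.1, -0.2, -0.8]
opening: 0.0854
finger_force: 0.0
```

```bash
cat > col.py <<'E'
from fit import *
c=shot('top')
for d in models.cut_out('top','collet0'):
    p=world(c,d['location'],.015)[:2]; x,q=fit([(c,d['region'])],COL,[*p,0],False); print('top',round(d['score'],2),x.round(4),round(q,1), c['pixels'][d['region']].mean(0).round())
E
python3 col.py; python3 -c "
from h import *
plan([.5105,.2114,.013],168.5)"
```

```text
top 0.68 [ 0.4926 -0.3586] 1.3 [157. 144. 139.]
top 0.68 [0.588  0.1896] 24.9 [147. 143. 144.]
top 0.46 [0.399  0.1213] 1.0 [ 53.  74. 107.]
top 0.29 [ 0.5842 -0.1357] 1174.8 [ 60.  52. 101.]
t31.7 pos [0.5105 0.2102 0.0612] toolx yaw 168.43 tilt 0.06 q [-0.8   0.47  0.36  2.04 -0.26  0.68  1.1 ] F [-0.3  0.3 -0.3] open 0.0855 ff 0.0
units [0.015 0.058 2.41 ] roll -0.0008
```

play_rows(
  commands=[
    [[0.02,0.06,0.5,0],[0,0,0.7,0],[0,0,0.6,0],[0,0,0.4,0],[0,0,0.15,0],[0,0,0,0]],
  ],
)

```text
clock: 32.18
position: [0.5095, 0.2114, 0.0125]
orientation: [0.101, 0.995, -0.001, -0.001]
ft_force: [-0.5, -0.9, -0.3]
opening: 0.0853
finger_force: 0.0
```

play_rows(
  commands=[
    [[0,0,0,0],[0,0,0,0],[0,0,0,0],[0,0,0,0],[0,0,0,0],[0,0,0,0],[0,0,0,0]],
  ],
  hand=-1,
)

```text
clock: 32.77
position: [0.5102, 0.2119, 0.0141]
orientation: [0.1, 0.995, 0.0, 0.0]
ft_force: [-3.6, -1.7, 12.4]
opening: 0.0395
finger_force: 58.8
```

play_rows(
  commands=[
    [[0,0,-0.3,0],[0,0,-0.7,0],[0,0,-0.9,0],[0,0,-1,0],[0,-0.3,-1,0],[0,-0.6,-0.6,0],[-0.2,-1,0,0],[-0.2,-1,0,0],[-0.2,-1,0,0],[-0.2,-1,0,0]],
  ],
)

```text
clock: 33.6
position: [0.5059, 0.1118, 0.1038]
orientation: [0.1, 0.995, 0.0, 0.0]
ft_force: [0.8, 0.2, -1.8]
opening: 0.0395
finger_force: 60.7
```

```bash
python3 -c "
from h import *
plan([.5452,-.3650,.1],168.5)"
```

```text
t33.6 pos [0.5059 0.1118 0.1038] toolx yaw 168.50 tilt 0.03 q [-0.69  0.36  0.42  2.09 -0.21  0.74  1.24] F [ 0.8  0.2 -1.8] open 0.0395 ff 60.7
units [ -6.681 -22.97    0.184] roll 0.0
```

play_rows(
  commands=[
    [[-0.3,-1,0,0],[-0.3,-1,0,0],[-0.3,-1,0,0],[-0.3,-1,0,0],[-0.3,-1,0,0],[-0.3,-1,0,0],[-0.3,-1,0,0],[-0.3,-1,0,0],[-0.3,-1,0,0],[-0.3,-1,0,0]],
  ],
)

```text
clock: 34.43
position: [0.5248, -0.0963, 0.1038]
orientation: [0.1, 0.995, 0.0, 0.0]
ft_force: [0.8, 0.3, -2.5]
opening: 0.0394
finger_force: 60.7
```

play_rows(
  commands=[
    [[-0.3,-1,0,0],[-0.3,-1,0,0],[-0.3,-1,0,0],[-0.3,-1,0,0],[-0.3,-1,0,0],[-0.3,-1,0,0],[-0.3,-1,0,0],[-0.3,-1,0,0],[-0.3,-1,0,0],[-0.3,-1,0,0]],
  ],
)

```text
clock: 35.27
position: [0.5436, -0.3042, 0.1037]
orientation: [0.1, 0.995, 0.0, -0.0]
ft_force: [-0.4, -0.7, -2.3]
opening: 0.0395
finger_force: 60.7
```

play_rows(
  commands=[
    [[-0.3,-1,0,0],[-0.3,-0.8,0.2,0],[0,-0.5,0.5,0],[0,-0.3,0.5,0],[0,-0.1,0.5,0],[0,0,0.2,0],[0,0,0,0],[0,0,0,0],[0,0,0,0]],
  ],
)

```text
clock: 36.02
position: [0.5451, -0.3579, 0.0657]
orientation: [0.1, 0.995, 0.0, 0.0]
ft_force: [-0.7, -0.1, -1.6]
opening: 0.0399
finger_force: 60.7
```

```bash
python3 -c "
from h import *
plan([.5452,-.3650,.044],168.5)"
```

```text
t36.0 pos [ 0.5451 -0.3579  0.0657] toolx yaw 168.53 tilt 0.02 q [ 0.17  0.61  0.44  1.8  -0.34  0.8   2.14] F [-0.7 -0.1 -1.6] open 0.0399 ff 60.7
units [-0.073 -0.347  1.083] roll 0.0004
```

play_rows(
  commands=[
    [[-0.05,-0.25,0.2,0],[-0.02,-0.1,0.4,0],[0,0,0.3,0],[0,0,0.2,0],[0,0,0.1,0],[0,0,0.1,0],[0,0,0.1,0],[0,0,0,0],[0,0,0,0]],
  ],
)

```text
clock: 36.77
position: [0.5446, -0.3656, 0.0372]
orientation: [0.1, 0.995, 0.0, -0.0]
ft_force: [1.0, 0.4, -1.9]
opening: 0.0396
finger_force: 61.0
```

```bash
python3 -c "
from h import *
plan([.5452,-.3650,.03],168.5)"
```

```text
t36.8 pos [ 0.5446 -0.3656  0.0372] toolx yaw 168.49 tilt 0.01 q [ 0.19  0.65  0.42  1.8  -0.36  0.76  2.17] F [ 1.   0.4 -1.9] open 0.0396 ff 61.0
units [-0.021  0.037  0.359] roll -0.0002
```

play_rows(
  commands=[
    [[0,0,0.1,0],[0,0,0.1,0],[0,0,0.1,0],[0,0,0.05,0],[0,0,0,0],[0,0,0,0]],
  ],
)

```text
clock: 37.27
position: [0.5446, -0.3657, 0.0302]
orientation: [0.1, 0.995, 0.0, -0.0]
ft_force: [1.5, 0.5, -2.6]
opening: 0.0395
finger_force: 61.0
```

play_rows(
  commands=[
    [[0,0,0,0],[0,0,0,0],[0,0,0,0],[0,0,0,0],[0,0,0,0]],
  ],
  hand=0.4,
)

```text
clock: 37.68
position: [0.5446, -0.3657, 0.0304]
orientation: [0.1, 0.995, -0.0, -0.0]
ft_force: [0.2, 0.5, 0.0]
opening: 0.0595
finger_force: 0.0
```

play_rows(
  commands=[
    [[0,0,-0.3,0],[0,0,-0.7,0],[0,0,-0.9,0],[0,0,-0.9,0],[0,0.5,-0.9,0],[0,0.8,0,0],[0,1,0,0],[0.1,1,0,0],[0.1,1,0,0],[0.1,1,0,0]],
  ],
)

```text
clock: 38.52
position: [0.5602, -0.26, 0.1058]
orientation: [0.1, 0.995, -0.0, 0.001]
ft_force: [0.2, -0.7, -0.2]
opening: 0.0596
finger_force: 0.0
```

play_rows(
  commands=[
    [[0.2,1,0,0],[0.2,1,0,0],[0.2,1,0,0],[0.1,1,0,0],[0.1,1,0,0],[0.1,1,0,0],[0.1,1,0,0],[0.1,1,0,0],[0.1,1,0,0],[0.1,1,0,0]],
  ],
  hand=1,
)

```text
clock: 39.35
position: [0.5748, -0.0586, 0.1057]
orientation: [0.1, 0.995, 0.0, 0.001]
ft_force: [-0.1, -1.0, 0.3]
opening: 0.0855
finger_force: 0.0
```

play_rows(
  commands=[
    [[0.2,1,0,0],[0.2,1,0,0],[0.2,1,0,0],[0.2,1,0,0],[0.2,1,0,0],[0.2,1,0,0],[0.2,1,0,0],[0.2,1,0,0],[0.2,0.8,0,0],[0,0,0,0]],
  ],
)

```text
clock: 40.18
position: [0.5743, 0.1242, 0.1054]
orientation: [0.098, 0.995, 0.001, 0.0]
ft_force: [0.8, 0.4, -0.9]
opening: 0.0855
finger_force: 0.0
```

```bash
python3 col.py; python3 -c "
from h import *
plan([.5864,.194,.06],168.5)"
```

```text
top 0.62 [ 0.492 -0.359] 2.3 [158. 148. 144.]
top 0.6 [0.3673 0.3542] 2.5 [154. 149. 149.]
top 0.57 [ 0.5475 -0.3692] 4.3 [158. 140. 134.]
top 0.36 [ 0.4957 -0.1392] 74.8 [155. 152. 155.]
t40.3 pos [0.5745 0.1206 0.1053] toolx yaw 168.55 tilt 0.05 q [-0.65  0.46  0.43  1.94 -0.26  0.8   1.29] F [ 0.5 -0.5  0.4] open 0.0851 ff 0.0
units [0.147 3.713 2.267] roll 0.0005
```

One collet has been knocked aside and is now at (0.367, 0.354). I'll carry on with collet D.

play_rows(
  commands=[
    [[0.05,0.7,0.3,0],[0.05,0.9,0.4,0],[0.05,0.9,0.4,0],[0,0.7,0.4,0],[0,0.4,0.4,0],[0,0.1,0.35,0],[0,0,0,0],[0,0,0,0],[0,0,0,0]],
  ],
)

```text
clock: 41.03
position: [0.5863, 0.1922, 0.0595]
orientation: [0.101, 0.995, -0.0, 0.0]
ft_force: [0.5, -0.5, 0.2]
opening: 0.0854
finger_force: 0.0
```

```bash
python3 -c "
from h import *
plan([.5864,.194,.013],168.5)
print([(round(d['score'],2),world(shot('side'),d['location'],0)[:2].round(3)) for d in models.pinpoint('side','collet0')])"
```

```text
t41.0 pos [0.5863 0.1922 0.0595] toolx yaw 168.41 tilt 0.03 q [-0.72  0.56  0.39  1.89 -0.3   0.75  1.21] F [ 0.5 -0.5  0.2] open 0.0854 ff 0.0
units [0.013 0.092 2.323] roll -0.001
[(0.76, array([0.503, 0.203])), (0.71, array([ 0.704, -0.264])), (0.69, array([0.401, 0.121])), (0.64, array([0.581, 0.195])), (0.52, array([0.395, 0.318])), (0.46, array([ 0.493, -0.414]))]
```

play_rows(
  commands=[
    [[0.01,0.09,0.5,0],[0,0,0.7,0],[0,0,0.6,0],[0,0,0.4,0],[0,0,0.1,0],[0,0,0,0]],
  ],
)

```text
clock: 41.88
position: [0.5857, 0.1946, 0.012]
orientation: [0.1, 0.995, -0.001, -0.001]
ft_force: [0.2, -0.1, 1.0]
opening: 0.0853
finger_force: 0.0
```

play_rows(
  commands=[
    [[0,0,0,0],[0,0,0,0],[0,0,0,0],[0,0,0,0],[0,0,0,0],[0,0,0,0],[0,0,0,0]],
  ],
  hand=-1,
)

```text
clock: 42.47
position: [0.5866, 0.195, 0.0142]
orientation: [0.1, 0.995, 0.0, 0.0]
ft_force: [-3.3, -1.5, 9.8]
opening: 0.0396
finger_force: 59.0
```

play_rows(
  commands=[
    [[0,0,-0.3,0],[0,0,-0.7,0],[0,0,-0.9,0],[0,0,-1,0],[0,-0.3,-1,0],[0,-0.6,-0.6,0],[0,-1,0,0],[0,-1,0,0],[0,-1,0,0],[0,-1,0,0]],
  ],
)

```text
clock: 43.3
position: [0.5662, 0.0974, 0.104]
orientation: [0.101, 0.995, 0.0, 0.0]
ft_force: [-0.5, -0.5, -2.1]
opening: 0.0394
finger_force: 60.6
```

```bash
python3 -c "
from h import *
plan([.5602,-.2915,.1],168.5)"
```

```text
t43.3 pos [0.5662 0.0974 0.104 ] toolx yaw 168.46 tilt 0.02 q [-0.63  0.44  0.44  1.97 -0.26  0.79  1.33] F [-0.5 -0.5 -2.1] open 0.0394 ff 60.6
units [ -3.596 -19.114   0.198] roll -0.0004
```

play_rows(
  commands=[
    [[-0.2,-1,0,0],[-0.2,-1,0,0],[-0.2,-1,0,0],[-0.2,-1,0,0],[-0.2,-1,0,0],[-0.2,-1,0,0],[-0.2,-1,0,0],[-0.2,-1,0,0],[-0.2,-1,0,0],[-0.2,-1,0,0]],
  ],
)

```text
clock: 44.13
position: [0.5653, -0.1066, 0.1039]
orientation: [0.101, 0.995, 0.0, 0.0]
ft_force: [1.0, -0.7, -3.1]
opening: 0.0393
finger_force: 60.6
```

play_rows(
  commands=[
    [[-0.2,-1,0,0],[-0.2,-1,0,0],[-0.2,-1,0,0],[-0.2,-1,0,0],[-0.2,-1,0,0],[-0.2,-1,0,0],[-0.2,-1,0,0],[-0.2,-1,0,0],[0,-0.8,0,0],[0,-0.3,0,0]],
  ],
)

```text
clock: 44.97
position: [0.5595, -0.293, 0.104]
orientation: [0.102, 0.995, -0.001, 0.0]
ft_force: [0.0, -0.1, -1.7]
opening: 0.0395
finger_force: 60.7
```

play_rows(
  commands=[
    [[0,0,0.4,0],[0,0,0.5,0],[0,0,0.5,0],[0,0,0.3,0],[0,0,0.2,0],[0,0,0,0],[0,0,0,0]],
  ],
)

```text
clock: 45.55
position: [0.561, -0.2893, 0.0651]
orientation: [0.1, 0.995, 0.0, -0.0]
ft_force: [-0.4, -0.4, -1.9]
opening: 0.0396
finger_force: 60.7
```

```bash
python3 -c "
from h import *
plan([.5602,-.2915,.044],168.5)"
```

```text
t45.5 pos [ 0.561  -0.2893  0.0651] toolx yaw 168.51 tilt 0.03 q [ 0.05  0.58  0.44  1.85 -0.34  0.78  2.04] F [-0.4 -0.4 -1.9] open 0.0396 ff 60.7
units [ 0.016 -0.115  1.053] roll 0.0001
```

play_rows(
  commands=[
    [[0.02,-0.1,0.3,0],[0,0,0.4,0],[0,0,0.3,0],[0,0,0.1,0],[0,0,0.1,0],[0,0,0.1,0],[0,0,0.1,0],[0,0,0,0],[0,0,0,0]],
  ],
)

```text
clock: 46.3
position: [0.5602, -0.2915, 0.0373]
orientation: [0.1, 0.995, -0.0, -0.0]
ft_force: [-0.5, -0.1, -1.5]
opening: 0.0393
finger_force: 60.9
```

```bash
python3 -c "
from h import *
plan([.5602,-.2915,.03],168.5)"
```

```text
t46.3 pos [ 0.5602 -0.2915  0.0373] toolx yaw 168.48 tilt 0.00 q [ 0.07  0.62  0.42  1.86 -0.36  0.73  2.06] F [-0.5 -0.1 -1.5] open 0.0393 ff 60.9
units [0.001 0.001 0.366] roll -0.0002
```

play_rows(
  commands=[
    [[0,0,0.1,0],[0,0,0.1,0],[0,0,0.1,0],[0,0,0.05,0],[0,0,0,0],[0,0,0,0]],
  ],
)

```text
clock: 46.8
position: [0.5601, -0.2915, 0.0302]
orientation: [0.1, 0.995, 0.0, -0.0]
ft_force: [0.7, -0.2, -1.6]
opening: 0.0392
finger_force: 60.9
```

play_rows(
  commands=[
    [[0,0,0,0],[0,0,0,0],[0,0,0,0],[0,0,0,0],[0,0,0,0]],
  ],
  hand=0.4,
)

```text
clock: 47.22
position: [0.5603, -0.2915, 0.0304]
orientation: [0.1, 0.995, -0.0, 0.0]
ft_force: [1.1, -0.4, -0.8]
opening: 0.06
finger_force: 0.0
```

play_rows(
  commands=[
    [[0,0,-0.3,0],[0,0,-0.7,0],[0,0,-0.9,0],[0,0,-0.9,0],[0,0,-0.9,0],[0.3,0.5,0,0],[0.5,1,0,0],[0.5,1,0,0],[0.5,1,0,0],[0.5,1,0,0]],
  ],
)

```text
clock: 48.05
position: [0.5327, -0.1931, 0.1051]
orientation: [0.1, 0.995, 0.0, 0.0]
ft_force: [0.0, 0.2, 0.8]
opening: 0.0596
finger_force: 0.0
```

play_rows(
  commands=[
    [[0.5,1,0,0],[0.5,1,0,0],[0.5,1,0,0],[0.5,1,0,0],[0.5,1,0,0],[0.5,1,0,0],[0.5,1,0,0],[0.5,1,0,0],[0.5,1,0,0],[0.5,1,0,0]],
  ],
  hand=1,
)

```text
clock: 48.88
position: [0.4746, 0.0229, 0.1051]
orientation: [0.1, 0.995, 0.0, 0.0]
ft_force: [0.9, 0.1, 0.1]
opening: 0.0851
finger_force: 0.0
```

play_rows(
  commands=[
    [[0.6,1,0,0],[0.6,1,0,0],[0.6,1,0,0],[0.6,1,0,0],[0.6,1,0,0],[0.6,1,0,0],[0.6,1,0,0],[0.6,1,0,0],[0.6,1,0,0],[0.6,0.8,0,0]],
  ],
)

```text
clock: 49.72
position: [0.3961, 0.2395, 0.1051]
orientation: [0.1, 0.995, 0.001, 0.0]
ft_force: [0.5, 0.2, -0.4]
opening: 0.085
finger_force: 0.0
```

```bash
python3 col.py; python3 -c "
from h import *
plan([.3673,.3542,.06],168.5)"
```

```text
top 0.68 [0.3981 0.1211] 5.1 [ 50.  71. 104.]
top 0.59 [ 0.492  -0.3575] 4.7 [155. 145. 142.]
top 0.58 [ 0.5465 -0.3693] 1.0 [154. 142. 138.]
top 0.5 [ 0.5615 -0.2944] 1.3 [157. 144. 139.]
t49.8 pos [0.3954 0.2407 0.1049] toolx yaw 168.71 tilt 0.07 q [-1.    0.26  0.37  2.2  -0.15  0.7   0.84] F [ 0.3 -1.3 -0.2] open 0.0852 ff 0.0
units [2.486 5.289 2.253] roll 0.0024
```

play_rows(
  commands=[
    [[0.4,0.7,0.2,0.002],[0.4,0.8,0.3,0],[0.4,0.8,0.4,0],[0.4,0.8,0.4,0],[0.4,0.8,0.4,0],[0.3,0.8,0.3,0],[0.2,0.6,0.2,0],[0,0,0,0],[0,0,0,0],[0,0,0,0]],
  ],
)

```text
clock: 50.65
position: [0.3694, 0.3511, 0.0603]
orientation: [0.102, 0.995, -0.0, 0.0]
ft_force: [0.2, -0.3, 0.5]
opening: 0.0851
finger_force: 0.0
```

```bash
python3 -c "
from h import *
c=shot('side')
print([(round(d['score'],2),world(c,d['location'],0)[:2].round(3)) for d in models.pinpoint('side','collet0')])
c=shot('top')
print([(round(d['score'],2),world(c,d['location'],0)[:2].round(3)) for d in models.pinpoint('top','collet0')])
plan([.3673,.3542,.013],168.5)"
```

```text
[(0.75, array([0.37 , 0.348])), (0.56, array([ 0.548, -0.387])), (0.56, array([ 0.561, -0.291])), (0.51, array([ 0.492, -0.37 ])), (0.48, array([0.567, 0.332])), (0.44, array([ 0.512, -0.259]))]
[(0.71, array([ 0.497, -0.36 ])), (0.64, array([ 0.54, -0.37])), (0.5, array([0.365, 0.352])), (0.46, array([0.396, 0.102])), (0.43, array([ 0.563, -0.291]))]
t50.9 pos [0.3694 0.3512 0.0606] toolx yaw 168.24 tilt 0.01 q [-1.14  0.41  0.3   2.13 -0.2   0.63  0.67] F [-0.4  0.2  0.7] open 0.0856 ff 0.0
units [0.135 0.125 2.379] roll -0.0029
```

play_rows(
  commands=[
    [[0.13,0.12,0.5,-0.003],[0,0,0.7,0],[0,0,0.6,0],[0,0,0.4,0],[0,0,0.15,0],[0,0,0,0]],
  ],
)

```text
clock: 51.35
position: [0.3668, 0.3542, 0.0125]
orientation: [0.1, 0.995, -0.001, -0.0]
ft_force: [0.1, 0.7, 0.0]
opening: 0.0858
finger_force: 0.0
```

play_rows(
  commands=[
    [[0,0,0,0],[0,0,0,0],[0,0,0,0],[0,0,0,0],[0,0,0,0],[0,0,0,0],[0,0,0,0]],
  ],
  hand=-1,
)

```text
clock: 51.93
position: [0.3672, 0.3548, 0.0141]
orientation: [0.1, 0.995, 0.0, 0.0]
ft_force: [-2.1, -3.7, 12.7]
opening: 0.0393
finger_force: 58.5
```

play_rows(
  commands=[
    [[0,0,-0.3,0],[0,0,-0.7,0],[0,0,-0.9,0],[0,0,-1,0],[-0.3,-0.3,-1,0],[-0.5,-0.6,-0.6,0],[-0.6,-1,0,0],[-0.6,-1,0,0],[-0.6,-1,0,0],[-0.6,-1,0,0]],
  ],
)

```text
clock: 52.77
position: [0.4107, 0.2439, 0.1035]
orientation: [0.1, 0.995, 0.0, 0.0]
ft_force: [0.6, 0.3, -1.9]
opening: 0.0394
finger_force: 60.8
```

```bash
python3 -c "
from h import *
plan([.5063,-.2805,.1],168.5)"
```

```text
t52.8 pos [0.4107 0.2439 0.1035] toolx yaw 168.55 tilt 0.01 q [-0.99  0.29  0.37  2.17 -0.16  0.7   0.86] F [ 0.6  0.3 -1.9] open 0.0394 ff 60.8
units [ -9.89  -24.747   0.174] roll 0.0005
```

play_rows(
  commands=[
    [[-0.5,-1,0,0],[-0.5,-1,0,0],[-0.5,-1,0,0],[-0.5,-1,0,0],[-0.5,-1,0,0],[-0.5,-1,0,0],[-0.5,-1,0,0],[-0.5,-1,0,0],[-0.5,-1,0,0],[-0.5,-1,0,0]],
  ],
)

```text
clock: 53.6
position: [0.4685, 0.028, 0.1034]
orientation: [0.1, 0.995, 0.0, -0.0]
ft_force: [0.9, 0.7, -2.2]
opening: 0.0395
finger_force: 60.8
```

play_rows(
  commands=[
    [[-0.4,-1,0,0],[-0.4,-1,0,0],[-0.4,-1,0,0],[-0.4,-1,0,0],[-0.4,-1,0,0],[-0.4,-1,0,0],[-0.4,-1,0,0],[-0.4,-1,0,0],[-0.4,-1,0,0],[-0.4,-1,0,0]],
  ],
)

```text
clock: 54.43
position: [0.5068, -0.1838, 0.1034]
orientation: [0.1, 0.995, -0.0, -0.0]
ft_force: [0.4, 0.3, -1.6]
opening: 0.0396
finger_force: 60.8
```

play_rows(
  commands=[
    [[-0.4,-1,0,0],[-0.4,-1,0,0],[0,-1,0,0],[0,-1,0,0],[0,-0.6,0,0],[0,-0.15,0.4,0],[0,0,0.6,0],[0,0,0.6,0],[0,0,0.3,0],[0,0,0,0]],
  ],
)

```text
clock: 55.27
position: [0.5036, -0.2766, 0.0631]
orientation: [0.099, 0.995, 0.0, -0.002]
ft_force: [0.2, -0.6, -1.5]
opening: 0.0397
finger_force: 60.8
```

play_rows(
  commands=[
    [[0,0,0,0],[0,0,0,0]],
  ],
)

```text
clock: 55.43
position: [0.5047, -0.2778, 0.0654]
orientation: [0.099, 0.995, -0.0, -0.0]
ft_force: [0.0, 0.3, -1.9]
opening: 0.0389
finger_force: 60.8
```

```bash
python3 -c "
from h import *
plan([.5063,-.2805,.044],168.5)"
```

```text
t55.4 pos [ 0.5047 -0.2778  0.0654] toolx yaw 168.61 tilt 0.00 q [ 0.03  0.51  0.46  1.98 -0.33  0.72  2.07] F [ 0.   0.3 -1.9] open 0.0389 ff 60.8
units [-0.108 -0.117  1.071] roll 0.0012
```

play_rows(
  commands=[
    [[-0.1,-0.12,0.3,0.001],[0,0,0.4,0],[0,0,0.3,0],[0,0,0.1,0],[0,0,0.1,0],[0,0,0.1,0],[0,0,0.1,0],[0,0,0,0],[0,0,0,0]],
  ],
)

```text
clock: 56.18
position: [0.5061, -0.281, 0.0374]
orientation: [0.1, 0.995, -0.0, 0.0]
ft_force: [1.5, -0.9, -1.2]
opening: 0.0394
finger_force: 61.2
```

```bash
python3 -c "
from h import *
plan([.5063,-.2805,.03],168.5)"
```

```text
t56.2 pos [ 0.5061 -0.281   0.0374] toolx yaw 168.48 tilt 0.02 q [ 0.06  0.56  0.43  1.99 -0.36  0.67  2.09] F [ 1.5 -0.9 -1.2] open 0.0394 ff 61.2
units [-0.006  0.027  0.37 ] roll -0.0002
```

Release, then move clear for the final check.

play_rows(
  commands=[
    [[0,0,0.1,0],[0,0,0.1,0],[0,0,0.1,0],[0,0,0.05,0],[0,0,0,0],[0,0,0,0]],
  ],
)

```text
clock: 56.68
position: [0.506, -0.281, 0.0303]
orientation: [0.1, 0.995, -0.0, 0.0]
ft_force: [3.6, -1.5, -2.6]
opening: 0.0396
finger_force: 61.2
```

play_rows(
  commands=[
    [[0,0,0,0],[0,0,0,0],[0,0,0,0],[0,0,0,0],[0,0,0,0]],
  ],
  hand=0.4,
)

```text
clock: 57.1
position: [0.5057, -0.2809, 0.0303]
orientation: [0.1, 0.995, 0.0, -0.0]
ft_force: [-0.8, 0.3, 0.1]
opening: 0.0595
finger_force: 0.0
```

play_rows(
  commands=[
    [[0,0,-0.3,0],[0,0,-0.7,0],[0,0,-0.9,0],[0,0,-0.9,0],[0,0,-0.9,0],[0.2,0.5,-0.9,0],[0.4,1,-0.9,0],[0.4,1,0,0],[0.4,1,0,0],[0.4,1,0,0]],
  ],
)

```text
clock: 57.93
position: [0.4883, -0.1847, 0.1411]
orientation: [0.101, 0.995, 0.0, 0.0]
ft_force: [-0.0, 0.3, -0.7]
opening: 0.0597
finger_force: 0.0
```

play_rows(
  commands=[
    [[0.3,1,0,0],[0.3,1,0,0],[0.3,1,0,0],[0.3,1,0,0],[0.3,1,0,0],[0.3,1,0,0],[0.3,1,0,0],[0.3,1,0,0],[0.3,1,0,0],[0.3,1,0,0]],
  ],
)

```text
clock: 58.77
position: [0.4695, 0.0233, 0.1408]
orientation: [0.1, 0.995, 0.0, 0.0]
ft_force: [-0.3, -0.1, 0.2]
opening: 0.0596
finger_force: 0.0
```

play_rows(
  commands=[
    [[0.5,1,0,0],[0.5,1,0,0],[0.5,1,0,0],[0.5,1,0,0],[0.5,1,0,0],[0.5,1,0,0],[0.5,1,0,0],[0.5,1,0,0],[0.5,1,0,0],[0,0,0,0]],
  ],
)

```text
clock: 59.6
position: [0.4164, 0.2206, 0.1408]
orientation: [0.098, 0.995, 0.001, 0.0]
ft_force: [-0.2, 0.8, -0.7]
opening: 0.0598
finger_force: 0.0
```

```bash
python3 - <<'E'
from tr import *
st()
C={n:shot(n) for n in('top','side')}; c=C['top']; q=Ro.from_euler('z',p[2]).as_matrix()[:2,:2]
for d in models.cut_out('top','collet0'):
    x0=world(c,d['location'],.03)[:2]; 
    x,f=fit([(c,d['region'])],COL,[*x0,0,.014],False); print(round(d['score'],2),x.round(4),'tray',(q.T@(x-p[:2])).round(4),round(f,1),c['pixels'][d['region']].mean(0).round())
e=[.5307,-.1609,-.2009,.014]
for n in C:
    cc=C[n]
    for d in models.cut_out(n,'pan')[:1]:
        x,f=fit([(cc,d['region'])],PAN,e); print('pan',n,x.round(4),round(f,1))
im=grid(c,.044)
for x in(-55,0,55):
    for y in(-45,-120): cv2.circle(im,(int((170-y)*2),int((100-x)*2)),42,(0,255,255),1)
b=cv2.resize(C['side']['pixels'],(800,600))[100:300,100:780]
cv2.imwrite('pics/f1.png',np.vstack([im[:],b]))
cv2.imwrite('pics/f2.png',C['side']['pixels'])
E
```

```text
t59.6 pos [0.4164 0.2206 0.1408] toolx yaw 168.72 tilt 0.07 q [-0.91  0.21  0.32  2.16 -0.09  0.79  0.85] F [-0.2  0.8 -0.7] open 0.0598 ff 0.0
0.72 [ 0.5055 -0.279 ] tray [-0.0011 -0.0437] 6.5 [156. 146. 144.]
0.72 [ 0.5613 -0.2908] tray [ 0.0559 -0.0441] 1.4 [158. 144. 140.]
0.69 [ 0.5455 -0.3638] tray [ 0.055  -0.1188] 14.0 [153. 145. 143.]
0.66 [0.3995 0.1211] tray [-0.1848  0.3272] 6.4 [ 50.  71. 103.]
0.65 [ 0.4919 -0.3543] tray [ 0.0006 -0.1202] 1.6 [157. 145. 141.]
pan top [ 0.5302 -0.1594 -0.2062] 560.8
pan side [ 1.3418 -1.6965  3.3369] 18.8
```

View pics/f1.png

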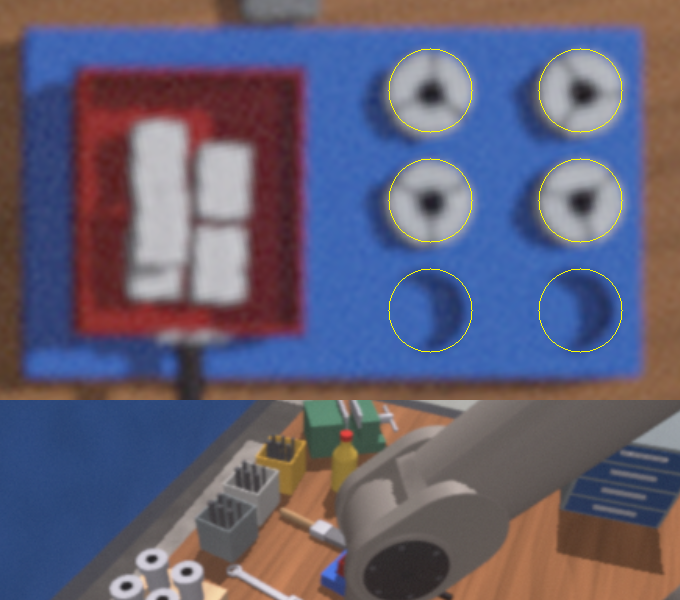

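View pics/f2.png

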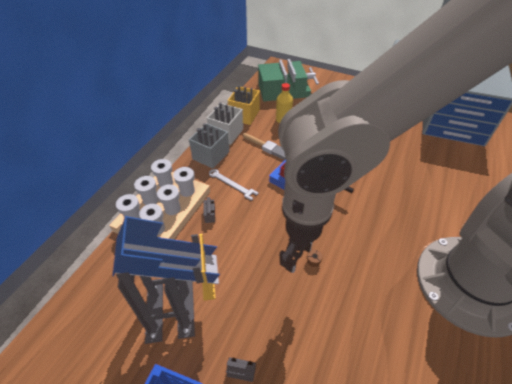

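play_rows(
  commands=[
    [[0.6,1,-0.4,0],[0.6,1,-0.4,0],[0.6,1,-0.4,0],[0.6,1,-0.4,0],[0.6,1,-0.4,0],[0.6,1,-0.4,0],[0.6,1,-0.4,0],[0.6,1,-0.4,0],[0.6,1,0,0],[0.6,1,0,0]],
  ],
)

```text
clock: 60.68
position: [0.3402, 0.4371, 0.205]
orientation: [0.101, 0.995, 0.0, 0.0]
ft_force: [0.4, -0.2, -1.0]
opening: 0.0598
finger_force: 0.0
```

play_rows(
  commands=[
    [[0.6,1,0,0],[0.6,1,0,0],[0.6,1,0,0],[0.6,1,0,0],[0.6,1,0,0],[0.6,1,0,0],[0,0,0,0]],
  ],
)

```text
clock: 61.27
position: [0.2913, 0.5719, 0.2039]
orientation: [0.099, 0.995, 0.0, -0.0]
ft_force: [-1.0, -0.8, -0.9]
opening: 0.0596
finger_force: 0.0
```

```bash
python3 - <<'E'
from fit import *
st()
for n in('top','side'):
    c=shot(n); e=[.5307,-.1609 if n=='top' else -.1665,-.2009,.014]
    m=cmask(c,'red'); near=cv2.dilate((render(c,PAN[:1],e)>.5).astype(np.uint8),np.ones((11,11)))>0
    m=(m&near).astype(np.uint8); m=cv2.morphologyEx(m,cv2.MORPH_OPEN,np.ones((3,3)))
    f=np.zeros_like(m); cv2.fillConvexPoly(f,cv2.convexHull(cv2.findNonZero(m)),1)
    # only the part above the tray top shows: z 30..64 when seated
    for dz in(0,.006,.012):
        P=[box(-.065,.065,-.055,.055,.016-dz,.05)]
        x,q=fit([(c,f)],P,[*e[:3],.014+dz]); print(n,'dz',dz,x.round(4),round(q,1),int(f.sum()))
    t=models.cut_out(n,'collet0'); print(n,len(t),'blanks',[(round(d['score'],2),np.round(d['location'])) for d in models.pinpoint(n,'blank0')])
E
```

```text
t61.3 pos [0.2913 0.5719 0.2039] toolx yaw 168.65 tilt 0.07 q [-1.33  0.4   0.17  1.72 -0.08  1.03  0.24] F [-1.  -0.8 -0.9] open 0.0596 ff 0.0
top dz 0 [ 0.5322 -0.1254 -0.0893] 706.0 956
top dz 0.006 [ 0.5312 -0.1247 -0.1273] 733.6 956
top dz 0.012 [ 0.5297 -0.1431 -0.1371] 774.1 956
top 5 blanks [(0.63, array([328., 191.])), (0.59, array([334., 208.])), (0.58, array([330., 203.])), (0.5, array([328., 209.]))]
side dz 0 [ 0.5278 -0.1617 -0.1574] 418.4 829
side dz 0.006 [ 0.5294 -0.162  -0.1683] 489.3 829
side dz 0.012 [ 0.5262 -0.1557  0.0719] 548.1 829
side 3 blanks [(0.6, array([296., 171.])), (0.6, array([306., 169.])), (0.51, array([316., 176.])), (0.44, array([307., 170.])), (0.4, array([308., 178.]))]
```

```bash
python3 - <<'E'
from fit import *
for n in('top','side'):
    c=shot(n); e=[.5307,-.1609 if n=='top' else -.1665,-.2009,.014]
    px=cv2.GaussianBlur(c['pixels'],(0,0),.7).astype(int)
    m=(px[...,2]>1.35*px[...,0]); P0=[box(-.065,.065,-.055,.055,.016,.05)]
    near=cv2.dilate((render(c,P0,e)>.5).astype(np.uint8),np.ones((7,7)))>0
    bench=(px[...,1]>.55*px[...,2])  # wood is browner
    m=(m&near&~bench).astype(np.uint8); m=cv2.morphologyEx(m,cv2.MORPH_OPEN,np.ones((3,3)))
    k,l,s,_=cv2.connectedComponentsWithStats(m); 
    f=np.zeros_like(m); cv2.fillConvexPoly(f,cv2.convexHull(cv2.findNonZero(m)),1)
    for dz in(-.006,0,.006,.012):
        P=[box(-.065,.065,-.055,.055,.016-dz,.05)]
        x,q=fit([(c,f)],P,[*e[:3],.014+dz]); print(n,'dz',dz,x.round(4),round(q,1),int(f.sum()),render(c,P,e).sum())
E
```

```text
top dz -0.006 [ 0.5289 -0.1596 -0.1958] 9.9 1753 1827.9843137254902
top dz 0 [ 0.5286 -0.1588 -0.1866] 17.6 1753 1842.105882352941
top dz 0.006 [ 0.5283 -0.1579 -0.1943] 28.4 1753 1856.2901960784313
top dz 0.012 [ 0.5282 -0.1573 -0.1998] 43.2 1753 1869.8588235294117
side dz -0.006 [ 0.5295 -0.1673 -0.1685] 10.4 1317 1324.627450980392
side dz 0 [ 0.5294 -0.1641 -0.1753] 14.8 1317 1387.4980392156863
side dz 0.006 [ 0.5284 -0.1613 -0.1694] 41.9 1317 1450.1215686274509
side dz 0.012 [ 0.5275 -0.1593 -0.1306] 92.5 1317 1516.443137254902
```

The fits show the pan seated and the collets home, and the gate looks down in the last side view. Handing in.

```bash
python3 -c "
from h import *
print(robot.hand_in())"
```

```text
the job is handed in; nothing more can be done
None
```

I handed the job in at about 61 s: the pan with all five blanks sits in the recess, the four loose collets stand in bores of their own, and the gate looks shut; hand-in returned no verdict.

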